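# Load the transfer cassettes the right way round and close the tank

### The job

Stand every blue cassette on edge in a slot of its own in the white tank, fully down, each taken from its drip stand and set with its relieved (thinner) end at the tank's yellow keyed end; the two ends look alike, so pinch them below the cap to feel which is thinner and turn the cassette round if need be. Only then close the lid: first the grey rebated leaf fully shut, and last the orange flanged leaf, so that its edge laps over the grey one. Leave the other things on the bench where they are.

Things in the scene. Friction and masses are not known exactly. Their poses are not given: they have to be found in the camera images.
- cassette_1_mid (a point): Centre (23 mm above the underside) of a blue cassette standing on its long edge in a drip stand: 100 mm long (x) x 16 thick (y) x 46 high (z), 0.12 kg. For the last 30 mm at one end it is only 9 thick, 3.5 less on each face, but for a 16 thick cap on its top 4 mm that hides this. The rest is 16 thick. Whether +x or -x is the thin end differs by cassette and is not given: pinch an end to feel. May be absent.
- cassette_2_mid (a point): Centre (23 mm above the underside) of a blue cassette standing on its long edge in a drip stand: 100 mm long (x) x 16 thick (y) x 46 high (z), 0.12 kg. For the last 30 mm at one end it is only 9 thick, 3.5 less on each face, but for a 16 thick cap on its top 4 mm that hides this. The rest is 16 thick. Whether +x or -x is the thin end differs by cassette and is not given: pinch an end to feel. May be absent.
- cassette_3_mid (a point): Centre (23 mm above the underside) of a blue cassette standing on its long edge in a drip stand: 100 mm long (x) x 16 thick (y) x 46 high (z), 0.12 kg. For the last 30 mm at one end it is only 9 thick, 3.5 less on each face, but for a 16 thick cap on its top 4 mm that hides this. The rest is 16 thick. Whether +x or -x is the thin end differs by cassette and is not given: pinch an end to feel. May be absent.
- cassette_4_mid (a point): Centre (23 mm above the underside) of a blue cassette standing on its long edge in a drip stand: 100 mm long (x) x 16 thick (y) x 46 high (z), 0.12 kg. For the last 30 mm at one end it is only 9 thick, 3.5 less on each face, but for a 16 thick cap on its top 4 mm that hides this. The rest is 16 thick. Whether +x or -x is the thin end differs by cassette and is not given: pinch an end to feel. May be absent.
- stand_1: Loose steel drip stand, base 44 (x) x 70 (y) x 4 mm, 0.4 kg, in which cassette_1 stands at the start, if present, along x with its underside at z = 4. Two black cheeks (x -15 to 15, up to z = 19) leave a gap 18 wide for the cassette's middle; its two ends stick out free. Origin: centre of the underside.
- stand_2: Loose steel drip stand, base 44 (x) x 70 (y) x 4 mm, 0.4 kg, in which cassette_2 stands at the start, if present, along x with its underside at z = 4. Two black cheeks (x -15 to 15, up to z = 19) leave a gap 18 wide for the cassette's middle; its two ends stick out free. Origin: centre of the underside.
- stand_3: Loose steel drip stand, base 44 (x) x 70 (y) x 4 mm, 0.4 kg, in which cassette_3 stands at the start, if present, along x with its underside at z = 4. Two black cheeks (x -15 to 15, up to z = 19) leave a gap 18 wide for the cassette's middle; its two ends stick out free. Origin: centre of the underside.
- stand_4: Loose steel drip stand, base 44 (x) x 70 (y) x 4 mm, 0.4 kg, in which cassette_4 stands at the start, if present, along x with its underside at z = 4. Two black cheeks (x -15 to 15, up to z = 19) leave a gap 18 wide for the cassette's middle; its two ends stick out free. Origin: centre of the underside.
- tank: White open tank fixed to the bench, 120 (x) x 242 (y) mm outside, rim 58 high, walls 5; origin at the centre of its underside, x roughly away from the robot. On its floor (z = 5) are four slots along x, 52 apart, 110 long, 20 wide, between grey ridges up to z = 18 (to 38 at the near end, x -55 to -30). A seated cassette's top lies at z = 51, 7 below the rim. Two-leaf lid.
- slot_1 (a point): Middle of the floor of slot 1 of the tank (x 0, y +78 mm, z 5 mm in the tank's frame); axes as the tank's. Any slot will do for any cassette.
- slot_2 (a point): Middle of the floor of slot 2 of the tank (x 0, y +26 mm, z 5 mm in the tank's frame); axes as the tank's. Any slot will do for any cassette.
- slot_3 (a point): Middle of the floor of slot 3 of the tank (x 0, y -26 mm, z 5 mm in the tank's frame); axes as the tank's. Any slot will do for any cassette.
- slot_4 (a point): Middle of the floor of slot 4 of the tank (x 0, y -78 mm, z 5 mm in the tank's frame); axes as the tank's. Any slot will do for any cassette.
- keyed_end (a point): Middle of the row of yellow key ribs at the +x end of the slots, at rib top height (x 40.5, y 0, z 15 mm in the tank's frame). The ribs run from x = 26 to 55, from the floor to z = 15, and narrow each slot to 12.5 mm: only a cassette's thin end goes down there. The wrong way round it rests on the ribs, 10 mm proud at that end, and blocks the lid.
- rebated_leaf (a joint): Angle (rad) of the grey rebated leaf of the lid, hinged along the tank's far (+x) rim: 0 shut (flat), about 1.9 open, leaning outward. Leaf 242 mm wide, reaches 64 from its hinge, 6 thick (3 at the rebated edge). It stays at any angle; 2 to 3 N on its outer face swings it shut.
- flanged_leaf (a joint): Angle (rad) of the orange flanged leaf, hinged along the tank's near (-x) rim: 0 shut, about 1.9 open, leaning outward toward the robot. 242 mm wide, reaches 67 from its hinge, 6 thick; its 3 thick flange laps over the grey leaf's rebate. Stays at any angle; 2 to 3 N on its outer face swings it shut.
- rebated_hinge (a point): Middle of the grey leaf's hinge axis (x +60, y 0, z 59.5 in the tank's frame); the axis runs along the tank's y. When shut the leaf's top face lies 5 above this axis.
- flanged_hinge (a point): Middle of the orange leaf's hinge axis (x -60, y 0, z 59.5 in the tank's frame), along the tank's y. When shut the leaf's top face lies 5 above this axis.
- soap_bottle: Bystander: pump bottle of hand soap, 46 x 74 x 179 mm, origin at the centre of its underside.
- tape_roll_1: Bystander: roll of tape lying flat, 98 x 96 x 25 mm, origin at the centre of its underside.
- jar: Bystander: white screw-cap jar, 88 x 88 x 124 mm, origin at the centre of its underside.
- pen: Bystander: marker pen, 17 x 135 x 16 mm, origin at the centre of its underside.
- beaker: Bystander: small glass beaker, 62 x 70 x 71 mm, origin at the centre of its underside.
Mind the look-alikes: they are no part of the job. Leave any brown or pink look-alike of the part that bears cassette_2_mid alone.

How it is judged:
By the outcome, as a careful person would: the job done as asked, in the order asked, and still so for the second after the job is handed in, with the robot touching nothing.
Of cassette_1, cassette_2, cassette_3, cassette_4 only 3 to 4 are there at a start; the rules pass over those that are not, and their reading is None.
At some moment in a run one of stand_1, stand_2, stand_3, stand_4 may be knocked a few centimetres aside while the robot is not near it.
It also fails if it takes over 210 s, if anything falls off the work surface, if the arm or the gripper's body presses on something with over 40 N, if the wrist force passes 120 N, or if a joint passes its speed limit or range.

### The arm

A 6-joint arm with a two-finger parallel gripper is mounted at the origin on a cart in front of the work surface, level with it; the furniture and walls round the work are solid. World frame = base frame: x ahead of the robot, y to its left, z up, the work surface at z = 0. Lengths are in mm, angles in rad, forces in N, time in s.
With the tool pointing down it reaches from about 300 to 825 mm from the base axis. Payload 5.4 kg.
Tool frame: the origin (TCP) lies between the finger pads; the fingertips stand 25 mm ahead of it and the grasp point (between the pads) lies 6 mm ahead of it; z points along the fingers, y is the line along which they close (so a half turn about z gives the same grasp; the last joint's range is limited). The gripper opens to 92 mm and grips with 3 to 60 N. Pads are 20 mm wide; open, the fingers measure 128 mm over their backs; the gripper's body (75 mm by 189 mm) begins 69 mm behind the grasp point.
Start: joints at [-1.47, 0.158, 1.597, -0, 1.386, -0.21], TCP at [175.823, -547.442, 211.801] pointing down, gripper open.
Joint ranges: [-2.91, 2.91], [-0.94, 2.29], [0.18, 2.7], [-1.29, 4.43], [0.17, 2.64], [-3, 3]. Speed limits (rad/s): [2.57, 2.57, 3.14, 3.14, 3.14, 3.14].

### API

Orientations are given as a unit quaternion [x, y, z, w].
In Python, from bench import arm gives the robot as it stands. The module is installed in compiled form; this text tells all that it offers.
- The arm moves only by the shell command python3 -m pendant 'ROWS'. ROWS is a JSON object of lists of equal length, an entry for each row: "travel": the shift along the tool's x, y, z normalised to -1 to 1, where 1 is 0.2 m, a list of three; "rot": the turn, a rotation vector about the tool's x, y, z normalised to -1 to 1, where 1 is 120 degrees, a list of three; "fingers": the opening, from 0 (shut) to 1 (fully open). In form: {"travel": [[tx, ty, tz], ...], "rot": [[ax, ay, az], ...], "fingers": [fingers, ...]}. A call has 1 to 10 rows; each row shifts and turns the commanded pose from where the row before left it, along the tool's axes as they then stand; what a row does not reach is not made up. A row lasts 1/12 s, in which the tool goes at most 41.7 mm and 7.16 degrees, less where a joint would pass 70% of its speed; a pose out of reach is approached as far as the arm can. A call with a number of a shift or a turn outside -1 to 1 is refused whole. A call with a gripper value outside its range is refused whole. The fingers move at their own pace and stop on an object; the grip force is fixed at half the most. Time passes only in rows, so rows that do not move let the fingers close. It gives the time, the measured TCP pose, the force, the opening and the grip force at its end, in the units of the state.
- arm.observe(): the state, without advancing time (a new reading comes with each control period).
- arm.read_camera(name): name is "scene" or "top" or "wrist"; returns a dict with "img" (400x640x3 uint8, red, green, blue), "z_map" (400x640 float32, mm along the optical axis (not along the pixel's ray), 0 where there is no reading), "fx", "fy", "cx", "cy" (pixels), "cam_to_world" (4x4, takes a point from camera to world coordinates). Camera axes: x right, y down, z forward; pixel columns grow to the right and rows downward; lengths in mm; the calibration is good to about 2 mm. A picture is of the moment at which its call begins.
- arm.job_done(): hands the job in; it is judged then, once.
Trained networks look in a picture, given as the dict that the camera call returned (one of the last four; its "shot" number tells which), for a name from the list of things; names that differ only in an ending like _2 or _b are one class to them, and where a whole thing is asked for, a point or a joint stands for the part that bears it (a point fixed in the world has none). Each returns a list of dicts, best first, with "conf" (0 to 1); they miss things now and then, are a little off and sometimes report something else, mostly with a low value. They report only what shows in the picture. A call takes as long as a camera call. They do not tell look-alikes from the thing itself.
- arm.look_for(name, picture): "bbox" ([left, top, right, bottom] in pixels, round what is visible of it).
- arm.regions_of(name, picture): "mask" (400x640 bool, what is visible of it) and "bbox" ([left, top, right, bottom] in pixels, round what is visible of it).
- arm.mark_of(name, picture): "centre" ([column, row] in pixels: a listed point, or the origin of a listed thing).
The state is a dict: "t": time; "joint_positions": joint angles; "qd": joint speeds; "effort": joint torques, N m; "tcp_pos": TCP position; "tool_rot": TCP orientation; "force": force on the tool from outside, world axes, zero at the start; "moment": the same for the moment, N m; "opening": finger opening in mm; "grasp_force": force on a finger pad.
Only numpy, scipy, OpenCV 4.12 (cv2) and the standard library are available. Lean on these libraries where they do the work, as an engineer would, in place of code of your own. Each camera call takes 0.05 s, during which the arm holds its last target. There are 200 camera calls.

## Working session

There is one attempt and no reset: what is moved stays moved. The work goes in short steps, Python scripts to look and compute and a shell command to move; the robot and the scene stay as the last step left them, time stands still between calls to the robot, and variables do not carry over. Pictures are saved under pics/ and viewed, at most 14 in all, crops included, and the job is handed in when it is done.

```bash
mkdir -p pics; cat > h.py <<'E'
import numpy as np, cv2
from bench import arm
from scipy.spatial.transform import Rotation as R
def save(p,n): cv2.imwrite('pics/'+n,p['img'][:,:,::-1])
def cloud(p):
    z=p['z_map']; v,u=np.mgrid[:400,:640]
    c=np.stack([(u-p['cx'])/p['fx']*z,(v-p['cy'])/p['fy']*z,z,np.ones_like(z)],-1)
    w=c@np.array(p['cam_to_world']).T
    w=w[...,:3]; w[z==0]=np.nan
    return w
def proj(p,P):
    c=np.linalg.inv(np.array(p['cam_to_world']))@np.r_[P,1]
    return c[0]/c[2]*p['fx']+p['cx'],c[1]/c[2]*p['fy']+p['cy']
E
python3 - <<'E'
from h import *
s=arm.observe(); print({k:np.round(v,3) for k,v in s.items()})
for n in('scene','top'):
    p=arm.read_camera(n); save(p,n+'0.png'); w=cloud(p)
    print(n,np.round(p['cam_to_world'],2).tolist(),p['fx'])
    for k in ['cassette_1_mid','tank','stand_1']:
        for d in arm.regions_of(k,p):
            q=w[d['mask']]; print(k,round(d['conf'],2),np.round(d['bbox']),np.round(np.nanmedian(q,0)))
E
```

```text
{'t': np.float64(0.0), 'joint_positions': array([-1.47 ,  0.159,  1.598,  0.   ,  1.386, -0.21 ]), 'qd': array([ 0.001,  0.001, -0.   , -0.   , -0.001,  0.   ]), 'effort': array([ 1.0000e-03, -3.8557e+01, -3.2211e+01,  7.0000e-02,  3.8000e-02,
       -0.0000e+00]), 'tcp_pos': array([ 175.773, -546.815,  210.833]), 'tool_rot': array([ 0.988,  0.155,  0.   , -0.001]), 'force': array([-0.192, -0.321, -0.211]), 'moment': array([ 0.027,  0.028, -0.041]), 'grasp_force': np.float64(0.0), 'opening': np.float64(91.974)}
scene [[0.85, -0.35, 0.4, -45.62], [-0.53, -0.54, 0.65, -1099.71], [-0.01, -0.77, -0.64, 1061.46], [0.0, 0.0, 0.0, 1.0]] 451.9788103827634
cassette_1_mid 0.83 [348. 223. 379. 238.] [ 573. -293.   35.]
tank 0.68 [256. 129. 309. 179.] [541. 161.  63.]
stand_1 0.72 [309. 257. 332. 266.] [ 410. -307.    6.]
stand_1 0.48 [334. 208. 345. 219.] [ 571. -153.    7.]
stand_1 0.29 [350. 223. 379. 240.] [ 568. -293.   38.]
stand_1 0.27 [280. 130. 306. 177.] [550. 130.  93.]
top [[0.04, -0.98, 0.2, 273.56], [-1.0, -0.04, 0.01, -101.65], [0.0, -0.2, -0.98, 1535.01], [0.0, 0.0, 0.0, 1.0]] 413.96363718511805
cassette_1_mid 0.69 [366. 186. 378. 208.] [ 561. -285.   48.]
cassette_1_mid 0.59 [323. 184. 332. 215.] [ 556. -135.   49.]
cassette_1_mid 0.46 [214. 186. 288. 240.] [492. 146.  28.]
tank 0.8 [210. 186. 290. 240.] [492. 146.  28.]
tank 0.41 [188. 133. 213. 157.] [718. 332.  96.]
stand_1 0.66 [324. 226. 342. 246.] [ 424. -144.    6.]
stand_1 0.62 [163. 162. 195. 189.] [605. 399. 120.]
stand_1 0.52 [364. 232. 381. 252.] [ 403. -301.    5.]
stand_1 0.47 [319. 191. 342. 204.] [ 565. -132.    6.]
stand_1 0.46 [357. 189. 377. 204.] [ 571. -279.    6.]
```

```bash
python3 - <<'E'
import cv2
a=cv2.imread('pics/scene0.png');b=cv2.imread('pics/top0.png')
cv2.imwrite('pics/s.png',cv2.resize(a[90:310,180:480],(800,586),interpolation=2))
cv2.imwrite('pics/t.png',cv2.resize(b[110:290,150:400],(800,576),interpolation=2))
E
```

```text
(no output)
```

View pics/s.png

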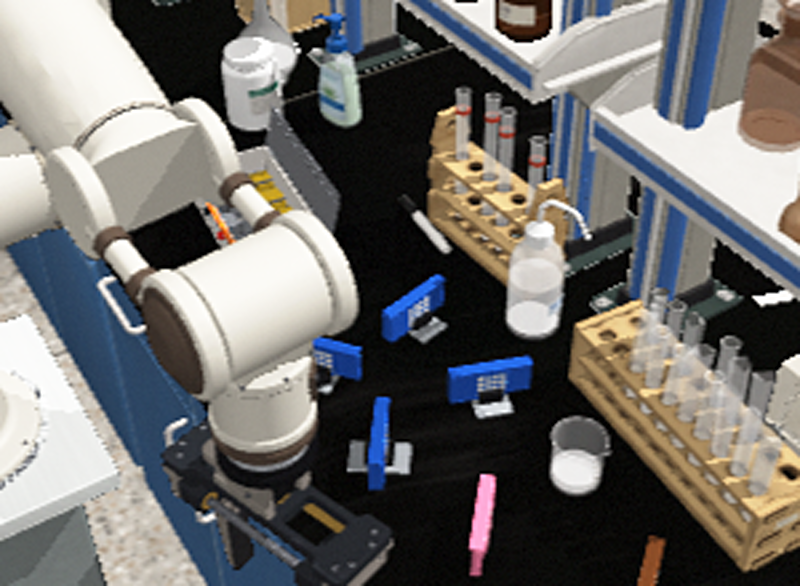

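View pics/t.png

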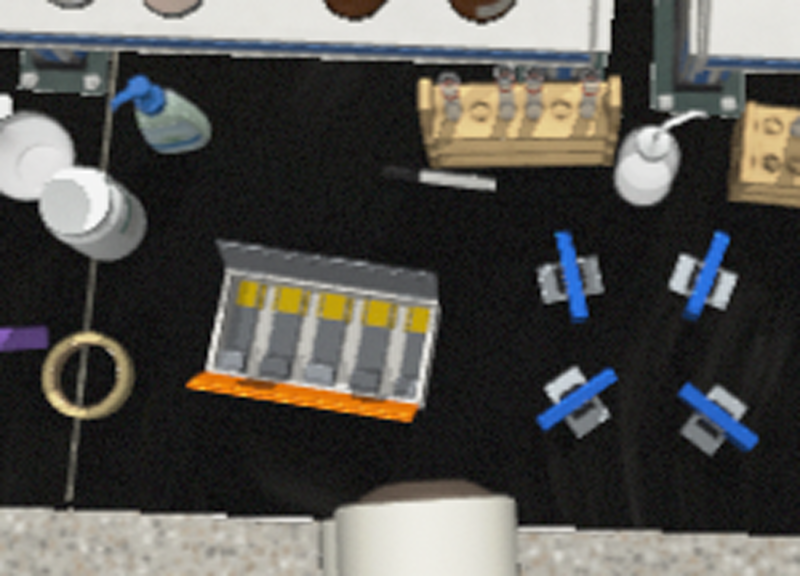

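The scene shows four blue cassettes in stands on the right, at about (570,275), (710,275), (578,400) and (718,418) in the top crop. The tank has yellow keys on the far side at row 300, and both leaves are open. The pink and brown look-alikes lie further right.

```bash
cat >> h.py <<'E'
def yaw(s=None):
    m=R.from_quat((s or arm.observe())['tool_rot']).as_matrix(); return np.arctan2(m[1,0],m[0,0])
def blues(p,zmin=40,zmax=60,amin=15):
    "cassette tops: centre x,y, yaw, length, width, n"
    w=cloud(p); im=p['img'].astype(int)
    b=(im[...,2]>im[...,0]+60)&(im[...,2]>im[...,1]+40)&(im[...,2]>90)&(w[...,2]>zmin)&(w[...,2]<zmax)
    n,l,st,_=cv2.connectedComponentsWithStats(b.astype(np.uint8),connectivity=8)
    o=[]
    for i in range(1,n):
        if st[i,4]<amin: continue
        q=w[l==i]; (c,sz,a)=cv2.minAreaRect(q[:,:2].astype(np.float32))
        if sz[0]<sz[1]: a+=90; sz=sz[::-1]
        a=(a+90)%180-90
        o.append((np.round(c,1),round(a,1),np.round(sz),round(float(np.median(q[:,2])),1),int(st[i,4])))
    return o
def plan(x,y,z,yawdeg,rows=None,turn=None,ofs=(0,0,0)):
    "print the constant row that takes the tool (pointing down) there; turn: force sign of yaw change"
    s=arm.observe(); p=np.array(s['tcp_pos']); y0=np.degrees(yaw(s))
    d=(yawdeg-y0+180)%360-180
    if turn and np.sign(turn)!=np.sign(d): d+=360*np.sign(turn)
    D=np.array([x,y,z])-p
    n=rows or int(np.ceil(max(abs(d)/7.0,np.linalg.norm(D)/40,1)))
    M=sum(R.from_euler('z',y0+k*d/n,degrees=True).as_matrix() for k in range(n))@np.diag([1,-1,-1])
    t=np.linalg.solve(M,D)/200
    m=R.from_quat(s['tool_rot']).as_matrix()[:,2]
    print('n',n,'travel',np.round(t,4).tolist(),'rotz',round(-d/n/120,4),'| dyaw',round(d,1),'D',np.round(D,1),'tilt',np.round(np.degrees(m[:2]),2),'j',np.round(s['joint_positions'],2))
E
python3 - <<'E'
from h import *
p=arm.read_camera('top')
for b in blues(p,30): print(b)
w=cloud(p); 
# tank: print height structure
m=(w[...,0]>380)&(w[...,0]<640)&(w[...,1]>0)&(w[...,1]<300)&(w[...,2]>54)&(w[...,2]<62)
q=w[m][:,:2].astype(np.float32); print(cv2.minAreaRect(q),len(q))
im=p['img'].astype(int); ye=(im[...,0]>150)&(im[...,1]>120)&(im[...,2]<80)&(w[...,2]<30)&(w[...,1]>0)
q=w[ye]; print('yel',len(q),np.nanmedian(q,0),cv2.minAreaRect(q[:,:2].astype(np.float32)))
for k in ['tank','slot_1','keyed_end','rebated_hinge','flanged_hinge']:
    for d in arm.mark_of(k,p)[:4]:
        c,r=np.round(d['centre']).astype(int); print(k,round(d['conf'],2),c,r,np.round(w[r,c]))
c=arm.read_camera('wrist'); print(np.round(c['cam_to_world'],2).tolist(),c['fx'])
E
```

```text
(array([ 564.4, -133.9]), 13.9, array([98., 17.]), 49.5, 127)
(array([ 572.3, -289.6]), -19.8, array([99., 16.]), 49.8, 122)
(array([ 424. , -144.1]), -52.2, array([99., 16.]), 49.8, 121)
(array([ 409.7, -303.8]), 52.9, array([99., 16.]), 49.2, 133)
((484.2687683105469, 144.34222412109375), (242.96112060546875, 123.33740234375), 83.35780334472656) 244
yel 261 [523.8178816 141.0515256  18.4739603] ((523.0645751953125, 141.59005737304688), (220.1878204345703, 30.014917373657227), 83.54725646972656)
tank 0.57 253 217 [480. 142.  17.]
slot_1 0.84 259 221 [468. 120.   8.]
slot_1 0.8 232 215 [486. 222.   8.]
slot_1 0.67 249 215 [487. 156.  22.]
slot_1 0.63 272 218 [481.  73.   5.]
keyed_end 0.83 255 207 [518. 137.  19.]
keyed_end 0.47 245 229 [432. 164.  41.]
rebated_hinge 0.79 254 196 [546. 132.  89.]
rebated_hinge 0.42 329 199 [ 552. -136.   52.]
flanged_hinge 0.67 247 229 [432. 156.  44.]
[[0.31, -0.92, -0.24, 242.89], [-0.95, -0.3, -0.08, -526.98], [-0.0, 0.25, -0.97, 385.26], [0.0, 0.0, 0.0, 1.0]] 335.7287517976233
```

```bash
python3 - <<'E'
from h import *
plan(432.6,-273.5,110,52.9,rows=10)
p=arm.read_camera('top'); w=cloud(p)
m=(w[...,2]>60)&(w[...,0]>560)&(w[...,1]<50)&(w[...,1]>-420)
n,l,st,_=cv2.connectedComponentsWithStats(m.astype(np.uint8))
for i in range(1,n):
    if st[i,4]>20: q=w[l==i]; print(np.round(q.min(0)),np.round(q.max(0)),st[i,4])
E
```

```text
n 10 travel [0.1856, -0.0437, 0.0509] rotz -0.0292 | dyaw 35.1 D [ 256.8  273.9 -101.8] tilt [-0. -0.] j [-1.47  0.16  1.6  -0.    1.39 -0.21]
[ 697. -306.   60.] [1316.   50.  683.] 11723
[ 724. -420.   60.] [ 992. -237.  683.] 9938
[ 666. -420.   61.] [ 763. -318.  179.] 714
[ 657. -273.   60.] [ 723. -182.  208.] 363
```

```bash
python3 -m pendant '{"travel":[[0.186,-0.044,0.051],[0.186,-0.044,0.051],[0.186,-0.044,0.051],[0.186,-0.044,0.051],[0.186,-0.044,0.051],[0.186,-0.044,0.051],[0.186,-0.044,0.051],[0.186,-0.044,0.051],[0.186,-0.044,0.051],[0.186,-0.044,0.051]],"rot":[[0,0,-0.029],[0,0,-0.029],[0,0,-0.029],[0,0,-0.029],[0,0,-0.029],[0,0,-0.029],[0,0,-0.029],[0,0,-0.029],[0,0,-0.029],[0,0,-0.029]],"fingers":[0.5,0.5,0.5,0.5,0.5,0.5,0.5,0.5,0.5,0.5]}'
python3 - <<'E'
from h import *
plan(432.6,-273.5,31,52.9)
p=arm.read_camera('wrist'); save(p,'w1.png')
for b in blues(p,35,60,200): print(b)
E
```

```text
t: 1.63
tcp_pos: [434.7, -271.7, 109.6]
tool_rot: [0.896, 0.444, 0.0, 0.0]
force: [1.2, -0.5, -1.1]
opening: 45.7
grasp_force: 0.0
n 2 travel [-0.0068, -0.0015, 0.1966] rotz -0.0005 | dyaw 0.1 D [ -2.1  -1.8 -78.6] tilt [ 0.04 -0.04] j [-0.79  0.1   1.87  0.    1.17 -0.15]
(array([ 423.7, -145.4]), -52.7, array([100.,  17.]), 50.5, 3937)
(array([ 572.7, -290.6]), -20.1, array([101.,  17.]), 50.1, 3779)
(array([ 414.5, -297.8]), 53.0, array([84., 16.]), 50.3, 2289)
```

View pics/w1.png

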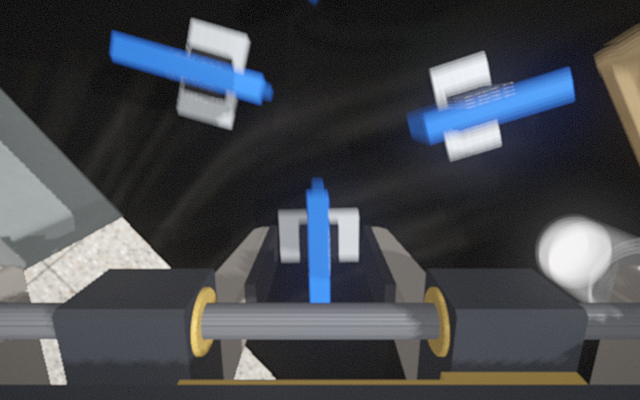

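```bash
python3 -m pendant '{"travel":[[-0.006,-0.002,0.13],[-0.006,-0.001,0.13],[0,0,0.133],[0,0,0],[0,0,0],[0,0,0],[0,0,0],[0,0,0],[0,0,0]],"rot":[[0,0,0],[0,0,0],[0,0,0],[0,0,0],[0,0,0],[0,0,0],[0,0,0],[0,0,0],[0,0,0]],"fingers":[0.5,0.5,0.5,0.5,0,0,0,0,0]}'
```

```text
t: 2.43
tcp_pos: [432.4, -275.5, 32.6]
tool_rot: [0.896, 0.443, 0.0, 0.001]
force: [-0.2, -0.1, 3.4]
opening: 15.2
grasp_force: 30.1
```

```bash
python3 - <<'E'
import cv2,numpy as np
a=cv2.imread('pics/w1.png')
f=lambda c,r:cv2.resize(a[r-50:r+50,c-65:c+65],(400,300),interpolation=2)
cv2.imwrite('pics/c1.png',np.hstack([f(317,215),f(240,80)]))
E
```

```text
(no output)
```

View pics/c1.png

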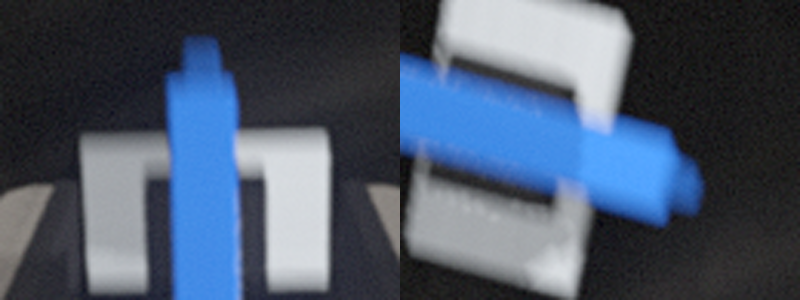

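The far end shows a narrow nub below the cap at (200,60) in the crop, but the pinch reads 15.2. I'll feel the other end, a little lower.

```bash
python3 -m pendant '{"travel":[[0,0,0],[0,0,-0.09],[0,0,-0.19],[-0.19,0,-0.03],[-0.19,0,0.03],[0,0,0.19],[0,0,0.11],[0,0,0],[0,0,0]],"rot":[[0,0,0],[0,0,0],[0,0,0],[0,0,0],[0,0,0],[0,0,0],[0,0,0],[0,0,0],[0,0,0]],"fingers":[0.4,0.4,0.4,0.4,0.4,0.4,0.4,0.3,0]}'
python3 -m pendant '{"travel":[[0,0,0],[0,0,0],[0,0,0]],"rot":[[0,0,0],[0,0,0],[0,0,0]],"fingers":[0,0,0]}'
```

```text
t: 3.18
tcp_pos: [384.9, -334.2, 26.6]
tool_rot: [0.896, 0.443, -0.0, -0.001]
force: [0.7, -1.0, 0.5]
opening: 25.4
grasp_force: 0.0
t: 3.43
tcp_pos: [386.6, -336.0, 28.9]
tool_rot: [0.896, 0.443, 0.0, 0.002]
force: [0.1, 0.5, 2.2]
opening: 16.0
grasp_force: 29.9
```

```bash
python3 -m pendant '{"travel":[[0,0,0],[0,0,-0.11],[0,0,-0.19],[0.19,0,-0.03],[0.19,0,0.03],[0,0,0.19],[0,0,0.12],[0,0,0],[0,0,0]],"rot":[[0,0,0],[0,0,0],[0,0,0],[0,0,0],[0,0,0],[0,0,0],[0,0,0],[0,0,0],[0,0,0]],"fingers":[0.4,0.4,0.4,0.4,0.4,0.4,0.4,0.3,0]}'
python3 -m pendant '{"travel":[[0,0,0],[0,0,0],[0,0,0]],"rot":[[0,0,0],[0,0,0],[0,0,0]],"fingers":[0,0,0]}'
```

```text
t: 4.18
tcp_pos: [431.2, -273.9, 24.9]
tool_rot: [0.896, 0.443, -0.0, -0.001]
force: [-0.8, -1.2, 0.7]
opening: 25.5
grasp_force: 0.0
t: 4.43
tcp_pos: [432.7, -275.9, 27.1]
tool_rot: [0.897, 0.443, 0.001, 0.002]
force: [-0.6, 1.7, 2.3]
opening: 15.0
grasp_force: 30.0
```

```bash
python3 - <<'E'
from h import *
print([ (round(float(arm.observe()['opening']),2)) for _ in range(3)])
p=arm.read_camera('wrist'); save(p,'w2.png')
q=arm.read_camera('scene')
a=cv2.resize(p['img'][140:340,200:440],(480,400),interpolation=2)
u,v=map(int,proj(q,[432,-275,40])); print(u,v)
b=cv2.resize(q['img'][max(0,v-40):v+40,u-32:u+32],(320,400),interpolation=2)
cv2.imwrite('pics/m2.png',np.hstack([a,b])[:,:,::-1])
print(blues(p,35,60,200),blues(q,44,60,15)[:6],arm.observe()['opening'])
E
```

```text
[15.01, 15.01, 15.01]
322 244
[(array([ 425.4, -148.4]), -53.2, array([95., 17.]), 50.6, 9315), (array([ 558.2, -285.7]), -19.8, array([71., 17.]), 50.2, 6774), (array([ 430. , -280.3]), 51.2, array([38., 17.]), 50.3, 2459), (array([ 397.8, -322.6]), 52.0, array([27., 16.]), 50.4, 1191)] [(array([823.2, 454.7]), -33.0, array([18., 14.]), 52.4, 16), (array([ 588.4, -128.9]), 15.1, array([56., 18.]), 50.1, 56), (array([ 396.7, -110.7]), -11.0, array([15., 15.]), 50.8, 20), (array([ 577.6, -292.4]), -18.8, array([86., 19.]), 49.9, 124), (array([ 412.1, -304.4]), 52.4, array([106.,  15.]), 50.4, 131), (array([ 814.8, -920.7]), 85.8, array([9., 6.]), 51.6, 21)] 15.459568880347323
```

View pics/m2.png

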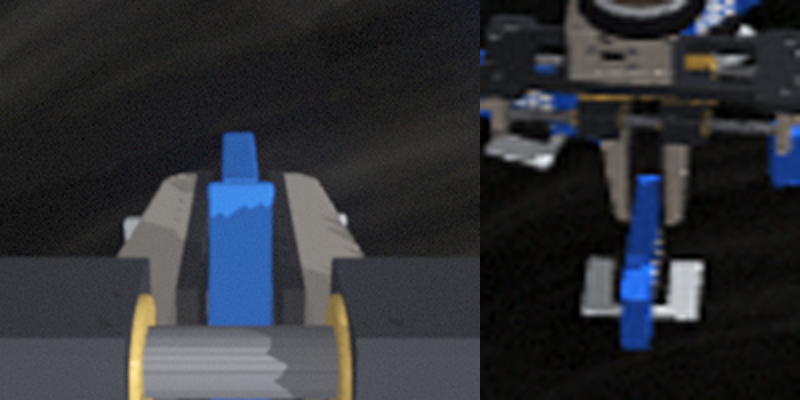

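```bash
python3 -m pendant '{"travel":[[0,0,0],[0.0,0,-0.09],[0.12,0,-0.09],[0.13,0,0],[0,0,0],[0,0,0],[0,0,0],[0,0,0],[0,0,0],[0,0,0]],"rot":[[0,0,0],[0,0,0],[0,0,0],[0,0,0],[0,-0.057,0],[0,-0.057,0],[0,-0.057,0],[0,-0.057,0],[0,-0.057,0],[0,-0.057,0]],"fingers":[0.4,0.4,0.4,0.4,0.4,0.4,0.4,0.4,0.4,0.4]}'
python3 -m pendant '{"travel":[[0,0,0],[0,0,0]],"rot":[[0,-0.057,0],[0,0,0]],"fingers":[0.4,0.4]}'
python3 - <<'E'
from h import *
s=arm.observe();m=R.from_quat(s['tool_rot']).as_matrix();u=np.array([.602,.799,0])
d=np.array(s['tcp_pos'])-[409.7,-303.8,0]
print('along',d@u,'across',d@[-.799,.602,0],'z',d[2],m.T@(u*49.5+[409.7,-303.8,28]-s['tcp_pos'])/200,m[:,2])
E
```

```text
t: 5.37
tcp_pos: [463.3, -235.0, 62.4]
tool_rot: [0.839, 0.414, -0.316, 0.158]
force: [0.1, -0.7, -0.8]
opening: 36.6
grasp_force: 0.0
t: 5.53
tcp_pos: [460.7, -232.1, 56.6]
tool_rot: [0.817, 0.408, -0.367, 0.178]
force: [-1.0, 0.7, -0.8]
opening: 36.4
grasp_force: 0.0
along 87.96921004234486 across 2.4324100448607826 z 56.58680616542836 [-0.02154301  0.01392839  0.2383496 ] [-0.45477634 -0.59064251 -0.66657326]
```

```bash
python3 -m pendant '{"travel":[[-0.011,0.007,0.08],[-0.01,0.007,0.08],[0,0,0.08],[0,0,0],[0,0,0],[0,0,0],[0,0,0]],"rot":[[0,0,0],[0,0,0],[0,0,0],[0,0,0],[0,0,0],[0,0,0],[0,0,0]],"fingers":[0.4,0.4,0.4,0,0,0,0]}'
python3 - <<'E'
from h import *
print([(arm.read_camera('wrist') and 0, round(arm.observe()['opening'],2)) for _ in range(2)])
E
```

```text
t: 6.12
tcp_pos: [441.8, -267.1, 33.1]
tool_rot: [0.82, 0.405, -0.363, 0.18]
force: [-0.3, 1.7, 0.1]
opening: 12.3
grasp_force: 1.3
[(0, 8.26), (0, 6.92)]
```

```bash
python3 - <<'E'
from h import *
for _ in range(3):
    p=arm.read_camera('wrist');s=arm.observe(); print(round(s['opening'],2),s['grasp_force'],np.round(s['tcp_pos'],1))
q=arm.read_camera('top'); print(blues(q,30))
cv2.imwrite('pics/m3.png',cv2.resize(p['img'][100:340,160:480],(640,480))[:,:,::-1])
E
```

```text
6.73 30.14057153894568 [ 441.9 -267.    32.7]
7.36 30.132182425833896 [ 441.8 -267.    32.6]
7.2 30.128004629137166 [ 441.6 -267.    32.5]
[(array([ 588.1, -295.2]), -19.8, array([67., 16.]), 49.6, 76), (array([ 536.8, -276.2]), -20.2, array([24., 15.]), 49.9, 33), (array([ 446.3, -175.9]), -40.9, array([20.,  8.]), 49.2, 15), (array([ 410.8, -302.9]), 48.9, array([100.,  18.]), 49.1, 136), (array([ 408.9, -124.5]), -52.8, array([50., 16.]), 49.5, 64)]
```

View pics/m3.png

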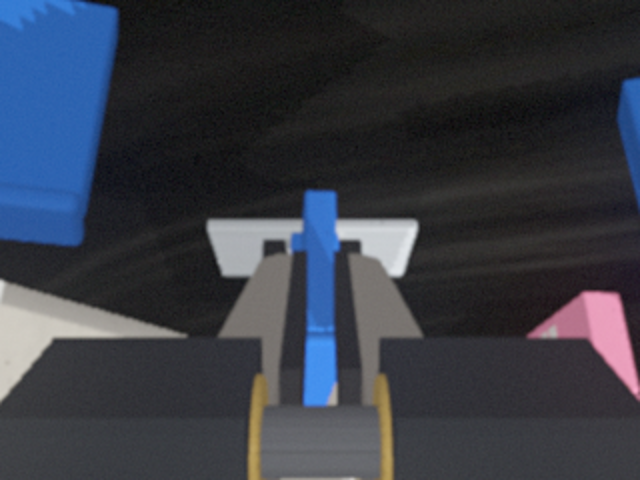

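```bash
python3 -m pendant '{"travel":[[0,0,0],[0,0,0],[0,0,-0.12],[0,0,-0.12],[0,0,0],[0,0,0],[0,0,0],[0,0,-0.05],[0,0,-0.05],[0,0,-0.1]],"rot":[[0,0,0],[0,0,0],[0,0,0],[0,0.057,0],[0,0.057,0],[0,0.057,0],[0,0.057,0],[0,0.057,0],[0,0.057,0],[0,0.057,0]],"fingers":[0.4,0.4,0.4,0.4,0.4,0.4,0.4,0.4,0.4,0.4]}'
python3 - <<'E'
from h import *
p=arm.read_camera('wrist'); save(p,'w3.png'); 
for b in blues(p,35,60,200): print(b)
p=arm.read_camera('top'); print(blues(p,30))
plan(410,-303.5,100,51)
E
```

```text
t: 7.25
tcp_pos: [467.0, -231.4, 103.0]
tool_rot: [0.896, 0.444, 0.002, -0.002]
force: [-0.0, -0.4, -0.4]
opening: 36.9
grasp_force: 0.0
(array([ 543. , -140.3]), 13.5, array([53., 16.]), 50.3, 2256)
(array([ 423.8, -145.3]), -53.3, array([100.,  17.]), 50.4, 3799)
(array([ 572.3, -290.5]), -20.2, array([100.,  17.]), 50.1, 3769)
(array([ 431. , -275.5]), 53.0, array([29., 16.]), 50.2, 815)
(array([ 391.6, -327. ]), 52.3, array([38., 15.]), 50.3, 800)
[(array([ 564.7, -134.1]), 12.9, array([99., 16.]), 49.2, 124), (array([ 608.5, -303.2]), -25.7, array([19., 15.]), 49.8, 21), (array([ 398.6, -317.1]), 53.1, array([64., 17.]), 49.1, 92)]
n 3 travel [-0.1479, -0.0072, 0.0116] rotz 0.0036 | dyaw -1.3 D [-58.2 -67.1  -6.9] tilt [ 0.37 -0.19] j [-0.7   0.13  1.85  0.    1.16 -0.04]
```

```bash
python3 -m pendant '{"travel":[[-0.148,-0.007,0.012],[-0.148,-0.004,0.012],[-0.148,0,0.012],[0,0,0.13],[0,0,0.13],[0,0,0],[0,0,0],[0,0,0],[0,0,0],[0,0,0]],"rot":[[0,0,0],[0,0,0],[0,0,0],[0,0,0],[0,0,0],[0,0,0],[0,0,0],[0,0,0],[0,0,0],[0,0,0]],"fingers":[0.4,0.4,0.4,0.4,0.4,0.4,0,0,0,0]}'
python3 - <<'E'
from h import *
# next: lift then to slot_1
T=np.array([484.3,144.3]); a=np.radians(-6.5); Rm=np.array([[np.cos(a),-np.sin(a)],[np.sin(a),np.cos(a)]])
for i,y in enumerate([78,26,-26,-78]): print('slot',i+1,np.round(T+Rm@[0,y],1))
s=arm.observe(); print(s['tcp_pos'],np.degrees(yaw()))
E
```

```text
t: 8.18
tcp_pos: [413.0, -302.1, 45.5]
tool_rot: [0.896, 0.443, 0.0, 0.001]
force: [0.2, 1.1, 1.5]
opening: 14.8
grasp_force: 30.0
slot 1 [493.1 221.8]
slot 2 [487.2 170.1]
slot 3 [481.4 118.5]
slot 4 [475.5  66.8]
[ 412.95184365 -302.08302293   45.54444733] 52.65299088192276
```

```bash
python3 -m pendant '{"travel":[[0,0,-0.17],[0,0,-0.17],[0,0,-0.17],[0,0,-0.17],[0,0,0]],"rot":[[0,0,0],[0,0,0],[0,0,0],[0,0,0],[0,0,0]],"fingers":[0,0,0,0,0]}'
python3 - <<'E'
from h import *
plan(495.9,221.5,180,-6.5,rows=15)
E
```

```text
t: 8.6
tcp_pos: [415.3, -305.0, 188.8]
tool_rot: [0.896, 0.443, 0.002, 0.007]
force: [-0.3, -1.5, -0.2]
opening: 14.7
grasp_force: 30.0
n 15 travel [0.1031, -0.1544, 0.0029] rotz 0.0328 | dyaw -59.1 D [ 80.6 526.5  -8.8] tilt [ 0.55 -0.66] j [-0.87  0.01  1.8  -0.    1.32 -0.22]
```

```bash
python3 -m pendant '{"travel":[[0.103,-0.154,0],[0.103,-0.154,0],[0.103,-0.154,0],[0.103,-0.154,0],[0.103,-0.154,0],[0.103,-0.154,0],[0.103,-0.154,0],[0.103,-0.154,0],[0.103,-0.154,0],[0.103,-0.154,0]],"rot":[[0,0,0.033],[0,0,0.033],[0,0,0.033],[0,0,0.033],[0,0,0.033],[0,0,0.033],[0,0,0.033],[0,0,0.033],[0,0,0.033],[0,0,0.033]],"fingers":[0,0,0,0,0,0,0,0,0,0]}'
python3 -m pendant '{"travel":[[0.103,-0.154,0],[0.103,-0.154,0],[0.103,-0.154,0],[0.103,-0.154,0],[0.103,-0.154,0],[0,0,0]],"rot":[[0,0,0.033],[0,0,0.033],[0,0,0.033],[0,0,0.033],[0,0,0.033],[0,0,0]],"fingers":[0,0,0,0,0,0]}'
cat >> h.py <<'E'
def tank(p):
    w=cloud(p)
    m=(w[...,0]>380)&(w[...,0]<640)&(w[...,1]>-10)&(w[...,1]<300)&(w[...,2]>55.5)&(w[...,2]<61)
    im=p['img'].astype(int); ye=(im[...,0]>130)&(im[...,1]>100)&(im[...,2]<70)&(w[...,2]<30)&(w[...,1]>0)
    for q in (w[m],w[ye]): print(cv2.minAreaRect(q[:,:2].astype(np.float32)),len(q),np.round(np.median(q[:,2]),1))
def cas(p):
    b=[x for x in blues(p,5,250,60)]
    for x in b: print(x)
E
python3 - <<'E'
from h import *
plan(495.9,221.5,180,-6.5)
p=arm.read_camera('wrist'); save(p,'w4.png'); tank(p); cas(p)
E
```

```text
t: 9.43
tcp_pos: [405.2, 63.7, 180.2]
tool_rot: [0.994, 0.112, 0.001, 0.0]
force: [0.6, -0.8, -0.7]
opening: 14.4
grasp_force: 30.0
t: 9.93
tcp_pos: [495.8, 227.8, 178.7]
tool_rot: [0.998, -0.059, -0.0, -0.001]
force: [-0.1, -0.7, -1.2]
opening: 14.6
grasp_force: 30.0
n 1 travel [0.004, 0.0312, -0.0066] rotz -0.002 | dyaw 0.2 D [ 0.1 -6.3  1.3] tilt [0.   0.09] j [0.21 0.11 1.72 0.   1.31 1.9 ]
((482.59588623046875, 143.62939453125), (242.7376251220703, 119.85259246826172), 83.26081848144531) 3634 58.2
((521.1697998046875, 138.18310546875), (225.04090881347656, 24.795326232910156), 83.27970886230469) 3219 19.0
(array([483.1, 224.7]), -6.6, array([118.,  23.]), 183.8, 4270)
(array([ 398.5, -105.1]), -0.5, array([19.,  9.]), 10.0, 103)
```

View pics/w4.png

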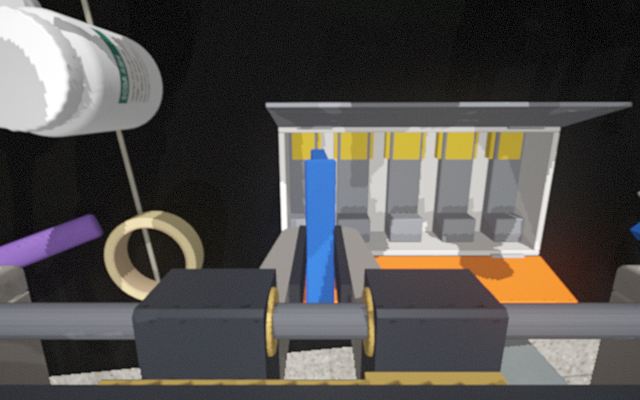

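```bash
cat >> h.py <<'E'
N=np.array([np.sin(np.radians(6.6)),np.cos(np.radians(6.6))]); U=np.array([N[1],-N[0]])
def held(p):
    "held cassette top across/along tank axes against the tool, and tank rim in the same picture"
    w=cloud(p); im=p['img'].astype(int); s=arm.observe(); t=np.array(s['tcp_pos'])
    b=(im[...,2]>im[...,0]+60)&(im[...,2]>im[...,1]+40)&(im[...,2]>90)
    b&=np.abs(w[...,2]-t[2]-5)<4
    q=w[b][:,:2]; a=q@N; l=q@U
    print('held across',np.round(np.percentile(a,[1,50,99]),1),'max along',np.round(np.percentile(l,99.5),1),'tcp across/along',np.round(t[:2]@N,1),np.round(t[:2]@U,1))
    m=(w[...,0]>380)&(w[...,0]<640)&(w[...,1]>-10)&(w[...,1]<300)&(w[...,2]>55)&(w[...,2]<61)
    r=w[m][:,:2]; print('rim across',np.round(np.percentile(r@N,[1,99]),1),'along',np.round(np.percentile(r@U,[1,99]),1))
    l0=483.3*U[0]+143.9*U[1]
    # white slot floors
    f=(im.min(-1)>120)&(w[...,2]<11)&(w[...,2]>0)&(np.abs(w[...,:2]@U-l0)<25)&(np.abs(w[...,:2]@N-198.5)<110)
    fa=w[f][:,:2]@N-198.5
    print('floors',[ (k,np.round(np.percentile(fa[np.abs(fa-k)<16],[3,97]),1),int((np.abs(fa-k)<16).sum())) for k in (78,26,-26,-78) if (np.abs(fa-k)<16).sum()>20])
E
python3 - <<'E'
from h import *
p=arm.read_camera('wrist'); held(p)
E
```

```text
held across [272.8 280.2 287.9] max along 511.3 tcp across/along 279.6 464.7
rim across [ 78.1 319.1] along [403.5 522.5]
floors [(26, array([16. , 33.9]), 852), (-26, array([-36.2, -19.8]), 817), (-78, array([-88.4, -73.8]), 749)]
```

```bash
python3 -m pendant '{"travel":[[0.008,0.017,0],[0,0,0.13],[0,0,0.13],[0,0,0.1],[0,0,0]],"rot":[[0,0,-0.002],[0,0,0],[0,0,0],[0,0,0],[0,0,0]],"fingers":[0,0,0,0,0]}'
python3 - <<'E'
from h import *
p=arm.read_camera('wrist'); held(p); plan(495.9,221.5,47,-6.6)
E
```

```text
t: 10.45
tcp_pos: [491.4, 217.8, 104.0]
tool_rot: [0.998, -0.058, -0.004, 0.001]
force: [-0.7, -0.0, -1.7]
opening: 14.6
grasp_force: 30.0
held across [264.8 272.1 279.8] max along 509.0 tcp across/along 273.5 464.7
rim across [ 77.8 318.8] along [403.8 522.2]
floors [(78, array([86.5, 87.9]), 97), (26, array([15.8, 33.6]), 1337), (-26, array([-36.4, -20.6]), 1241), (-78, array([-88.6, -75.1]), 1071)]
n 2 travel [0.0062, -0.0087, 0.1486] rotz -0.0001 | dyaw 0.0 D [  2.9   3.2 -59.4] tilt [-0.26 -0.07] j [ 0.19  0.18  1.79 -0.    1.17  1.88]
```

```bash
python3 -m pendant '{"travel":[[0.01,-0.019,0],[0,0,0],[0,0,0]],"rot":[[0,0,0],[0,0,0],[0,0,0]],"fingers":[0,0,0]}'
python3 - <<'E'
from h import *
p=arm.read_camera('wrist'); held(p); plan(495.9,221.5,47,-6.6)
E
```

```text
t: 10.75
tcp_pos: [499.2, 223.6, 110.2]
tool_rot: [0.998, -0.057, 0.002, -0.0]
force: [-0.1, 0.2, -1.4]
opening: 14.2
grasp_force: 30.0
held across [271.4 278.8 286.5] max along 516.3 tcp across/along 279.5 469.9
rim across [ 77.8 318.8] along [403.8 522.4]
floors [(26, array([15.8, 33.4]), 1250), (-26, array([-36.4, -20.8]), 1155), (-78, array([-88.5, -75.2]), 1012)]
n 2 travel [-0.0068, 0.0061, 0.1572] rotz 0.0002 | dyaw -0.1 D [ -3.   -2.1 -62.9] tilt [0.18 0.03] j [ 0.2   0.18  1.78 -0.    1.18  1.89]
```

```bash
for i in 1 2 3; do python3 -m pendant '{"travel":[[0,0,0],[0,0,0]],"rot":[[0,0,0],[0,0,0]],"fingers":[0,0]}' | sed -n 2p; done
python3 - <<'E'
from h import *
p=arm.read_camera('wrist'); held(p)
E
```

```text
tcp_pos: [498.0, 223.5, 108.7]
tcp_pos: [497.7, 223.5, 108.2]
tcp_pos: [497.6, 223.4, 108.0]
held across [271.  278.4 286.2] max along 514.7 tcp across/along 279.1 468.6
rim across [ 77.7 318.8] along [403.9 522.2]
floors [(26, array([15.8, 33.3]), 1275), (-26, array([-36.4, -20.9]), 1180), (-78, array([-88.5, -75.3]), 1015)]
```

```bash
python3 -m pendant '{"travel":[[-0.008,0.011,0.06],[0,0,0.06],[0,0,0],[0,0,0],[0,0,0],[0,0,0],[0,0,0]],"rot":[[0,0,0],[0,0,0],[0,0,0],[0,0,0],[0,0,0],[0,0,0],[0,0,0]],"fingers":[0,0,0,0,0,0,0]}'
python3 - <<'E'
from h import *
p=arm.read_camera('wrist'); held(p)
E
```

```text
t: 11.93
tcp_pos: [496.2, 221.5, 84.6]
tool_rot: [0.998, -0.057, 0.0, -0.0]
force: [0.0, -0.5, -2.0]
opening: 14.3
grasp_force: 30.0
held across [269.  276.4 284.1] max along 513.5 tcp across/along 277.1 467.4
rim across [ 78.4 318.8] along [423.7 522.3]
floors [(26, array([15.7, 33.2]), 1495), (-26, array([-36.5, -21.3]), 1366), (-78, array([-88.7, -75.9]), 1136)]
```

```bash
python3 -m pendant '{"travel":[[0,0,0.06],[0,0,0.06],[0,0,0.05],[0,0,0.02],[0,0,0],[0,0,0],[0,0,0]],"rot":[[0,0,0],[0,0,0],[0,0,0],[0,0,0],[0,0,0],[0,0,0],[0,0,0]],"fingers":[0,0,0,0,0,0,0]}'
```

```text
t: 12.57
tcp_pos: [495.5, 221.4, 45.5]
tool_rot: [0.998, -0.057, -0.0, 0.0]
force: [-0.0, -1.2, -1.0]
opening: 15.6
grasp_force: 29.9
```

```bash
python3 -m pendant '{"travel":[[0,0,0],[0,0,0],[0,0,0],[0,0,-0.1],[0,0,-0.2],[0,0,-0.2],[0,0,-0.15]],"rot":[[0,0,0],[0,0,0],[0,0,0],[0,0,0],[0,0,0],[0,0,0],[0,0,0]],"fingers":[0.33,0.33,0.33,0.33,0.33,0.33,0.33]}'
python3 - <<'E'
from h import *
p=arm.read_camera('wrist'); save(p,'w5.png'); print(blues(p,20,90,100))
q=arm.read_camera('top'); print(blues(q,30))
a=cv2.imread('pics/w3.png')
cv2.imwrite('pics/m5.png',np.vstack([cv2.resize(a[0:170],(800,213)),cv2.resize(p['img'][80:300,:,::-1],(800,275))]))
E
```

```text
t: 13.15
tcp_pos: [496.6, 221.6, 179.4]
tool_rot: [0.998, -0.057, 0.002, -0.0]
force: [1.9, 0.0, -0.0]
opening: 30.1
grasp_force: 0.0
[(array([488.7, 222.2]), -6.1, array([105.,  15.]), 51.5, 1774)]
[(array([ 565.2, -134.1]), 12.8, array([99., 17.]), 49.0, 124), (array([ 572.4, -289.4]), -19.7, array([99., 16.]), 48.9, 120), (array([472.8, 224.9]), -11.3, array([62., 20.]), 51.0, 76), (array([ 424.2, -144.5]), -52.4, array([100.,  15.]), 49.5, 121)]
```

View pics/m5.png

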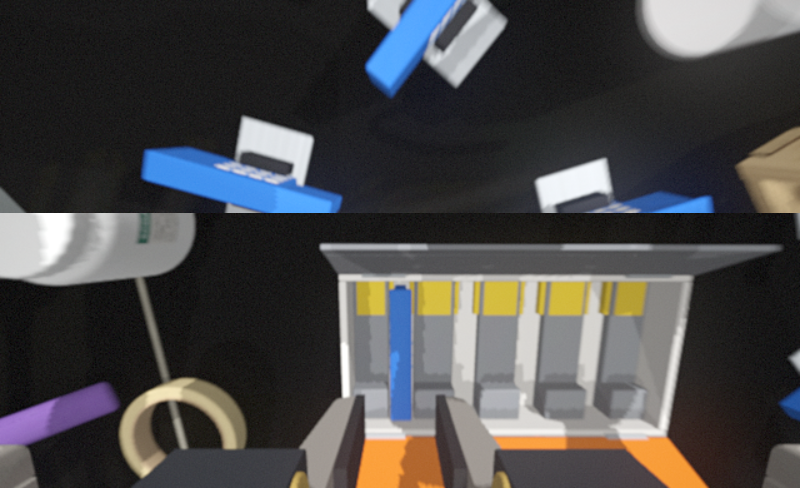

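```bash
python3 - <<'E'
from h import *
plan(424.0,-144.9,175,-52.8,rows=10)
E
```

```text
n 10 travel [0.052, 0.1855, 0.004] rotz 0.0385 | dyaw -46.3 D [ -76.  -367.3   -8. ] tilt [0.72 0.14] j [ 0.2   0.1   1.72 -0.    1.31  1.88]
```

```bash
python3 -m pendant '{"travel":[[0.052,0.1855,0],[0.052,0.1855,0],[0.052,0.1855,0],[0.052,0.1855,0],[0.052,0.1855,0],[0.052,0.1855,0],[0.052,0.1855,0],[0.052,0.1855,0],[0.052,0.1855,0.0],[0.052,0.1855,0.0]],"rot":[[0,0,0.0385],[0,0,0.0385],[0,0,0.0385],[0,0,0.0385],[0,0,0.0385],[0,0,0.0385],[0,0,0.0385],[0,0,0.0385],[0,0,0.0385],[0,0,0.0385]],"fingers":[0.4,0.4,0.4,0.4,0.4,0.4,0.4,0.4,0.4,0.4]}' >/dev/null
python3 -m pendant '{"travel":[[0,0,0.15],[0,0,0.15],[0,0,0],[0,0,0],[0,0,0],[0,0,0]],"rot":[[0,0,0],[0,0,0],[0,0,0],[0,0,0],[0,0,0],[0,0,0]],"fingers":[0.4,0.4,0.4,0.4,0.4,0.4]}'
python3 - <<'E'
from h import *
p=arm.read_camera('wrist'); save(p,'w6.png'); print(blues(p,35,60,200))
p=arm.read_camera('top'); print(blues(p,30))
plan(424,-144.9,46,-52.8)
E
```

```text
t: 14.58
tcp_pos: [421.2, -146.2, 117.8]
tool_rot: [0.896, -0.444, 0.002, 0.0]
force: [-0.3, 0.3, 0.1]
opening: 37.0
grasp_force: 0.0
[(array([ 566.1, -135.4]), 13.5, array([101.,  17.]), 50.3, 3732), (array([ 423.9, -146. ]), -53.2, array([100.,  16.]), 50.5, 2775)]
[(array([ 589.4, -128.3]), 12.9, array([48., 16.]), 49.4, 56), (array([ 572.6, -289.8]), -21.0, array([100.,  16.]), 49.1, 124), (array([490.9, 222.1]), -9.2, array([99., 20.]), 50.8, 118), (array([ 403.6, -117.6]), -50.1, array([33., 15.]), 49.1, 41)]
n 2 travel [0.0019, -0.0078, 0.1792] rotz 0.0004 | dyaw -0.1 D [  2.9   1.3 -71.7] tilt [ 0.14 -0.1 ] j [-0.61 -0.09  2.05 -0.    1.18  1.88]
```

View pics/w6.png

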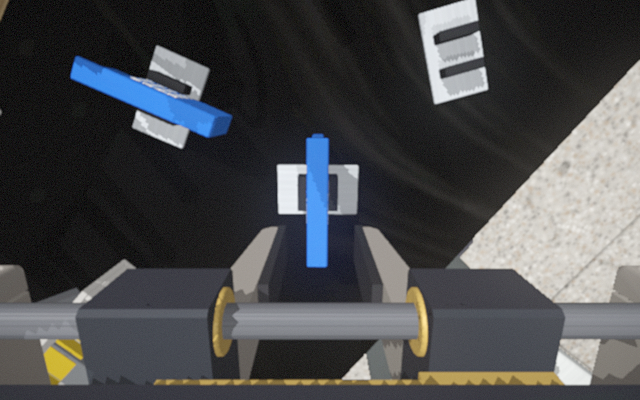

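```bash
python3 -m pendant '{"travel":[[0.002,-0.006,0.12],[0,0,0.12],[0,0,0.12],[0,0,0],[0,0,0],[0,0,0],[0,0,0],[0,0,0],[0,0,0],[0,0,0]],"rot":[[0,0,0],[0,0,0],[0,0,0],[0,0,0],[0,0,0],[0,0,0],[0,0,0],[0,0,0],[0,0,0],[0,0,0]],"fingers":[0.4,0.4,0.4,0.4,0.2,0,0,0,0,0]}'
python3 -m pendant '{"travel":[[0,0,-0.17],[0,0,-0.17],[0,0,-0.17],[0,0,-0.17],[0,0,0]],"rot":[[0,0,0],[0,0,0],[0,0,0],[0,0,0],[0,0,0]],"fingers":[0,0,0,0,0]}'
python3 - <<'E'
from h import *
c=483.0*U[0]+143.8*U[1]
plan(*(26*N+[483,143.8]),180,-6.6,rows=9)
E
```

```text
t: 15.52
tcp_pos: [422.6, -146.3, 45.8]
tool_rot: [0.896, -0.444, 0.002, 0.0]
force: [0.5, 1.2, 6.8]
opening: 14.7
grasp_force: 30.0
t: 15.93
tcp_pos: [424.7, -147.9, 187.5]
tool_rot: [0.896, -0.444, 0.007, 0.001]
force: [-0.2, -1.0, 0.5]
opening: 14.1
grasp_force: 30.0
n 9 travel [-0.0671, -0.1719, 0.0042] rotz -0.0427 | dyaw 46.1 D [ 61.3 317.5  -7.5] tilt [ 0.62 -0.44] j [-0.6  -0.17  1.97 -0.    1.33  1.89]
```

```bash
python3 -m pendant '{"travel":[[-0.067,-0.172,0],[-0.067,-0.172,0],[-0.067,-0.172,0],[-0.067,-0.172,0],[-0.067,-0.172,0],[-0.067,-0.172,0],[-0.067,-0.172,0],[-0.067,-0.172,0],[-0.067,-0.172,0]],"rot":[[0,0,-0.0427],[0,0,-0.0427],[0,0,-0.0427],[0,0,-0.0427],[0,0,-0.0427],[0,0,-0.0427],[0,0,-0.0427],[0,0,-0.0427],[0,0,-0.0427]],"fingers":[0,0,0,0,0,0,0,0,0]}' >/dev/null
python3 -m pendant '{"travel":[[0,0,0.18],[0,0,0.16],[0,0,0],[0,0,0],[0,0,0],[0,0,0],[0,0,0],[0,0,0]],"rot":[[0,0,0],[0,0,0],[0,0,0],[0,0,0],[0,0,0],[0,0,0],[0,0,0],[0,0,0]],"fingers":[0,0,0,0,0,0,0,0]}'
python3 - <<'E'
from h import *
p=arm.read_camera('wrist'); held(p); plan(*(26*N+[483,143.8]),46,-6.6); p=arm.read_camera('top'); print(blues(p,30))
E
```

```text
t: 17.35
tcp_pos: [483.9, 171.9, 113.7]
tool_rot: [0.998, -0.058, 0.001, -0.0]
force: [-0.4, -0.3, -0.3]
opening: 13.5
grasp_force: 30.0
held across [218.  225.6 233. ] max along 510.6 tcp across/along 226.4 460.6
rim across [ 77.8 318.7] along [405.1 522.1]
floors [(78, array([69.6, 73.8]), 103), (-26, array([-36.2, -18.5]), 1269), (-78, array([-88.3, -72.7]), 1178)]
n 2 travel [0.0067, 0.005, 0.1683] rotz -0.0003 | dyaw 0.1 D [  2.4  -2.3 -67.3] tilt [0.13 0.01] j [0.11 0.1  1.87 0.   1.17 1.79]
[(array([ 564.8, -134.1]), 13.5, array([100.,  16.]), 49.1, 124), (array([ 572. , -289.4]), -19.8, array([99., 16.]), 49.4, 123), (array([461.3, 227. ]), -18.6, array([40., 16.]), 51.3, 38)]
```

```bash
python3 -m pendant '{"travel":[[0.012,0.006,0.07],[0,0,0.08],[0,0,0],[0,0,0],[0,0,0],[0,0,0],[0,0,0]],"rot":[[0,0,0],[0,0,0],[0,0,0],[0,0,0],[0,0,0],[0,0,0],[0,0,0]],"fingers":[0,0,0,0,0,0,0]}'
python3 - <<'E'
from h import *
p=arm.read_camera('wrist'); held(p)
E
```

```text
t: 18.03
tcp_pos: [485.6, 170.8, 83.1]
tool_rot: [0.998, -0.058, 0.001, -0.0]
force: [-0.5, 0.1, -1.1]
opening: 14.4
grasp_force: 30.0
held across [217.1 224.7 232.3] max along 512.5 tcp across/along 225.4 462.6
rim across [ 77.7 318.6] along [412.1 522.2]
floors [(78, array([69.8, 73.9]), 110), (-26, array([-36.2, -18.8]), 1528), (-78, array([-88.5, -73.2]), 1386)]
```

```bash
python3 -m pendant '{"travel":[[0,0.002,0.06],[0,0,0.06],[0,0,0.05],[0,0,0.017],[0,0,0],[0,0,0],[0,0,0]],"rot":[[0,0,0],[0,0,0],[0,0,0],[0,0,0],[0,0,0],[0,0,0],[0,0,0]],"fingers":[0,0,0,0,0,0,0]}'
python3 -m pendant '{"travel":[[0,0,0],[0,0,0],[0,0,0],[0,0,-0.1],[0,0,-0.2],[0,0,-0.2],[0,0,-0.15],[0,0,0],[0,0,0]],"rot":[[0,0,0],[0,0,0],[0,0,0],[0,0,0],[0,0,0],[0,0,0],[0,0,0],[0,0,0],[0,0,0]],"fingers":[0.33,0.33,0.33,0.33,0.33,0.33,0.33,0.33,0.33]}'
python3 - <<'E'
from h import *
p=arm.read_camera('wrist'); save(p,'w7.png'); print(blues(p,20,90,100))
p=arm.read_camera('top'); print(blues(p,30))
plan(564.6,-134.8,175,13.4,rows=10)
E
```

```text
t: 18.67
tcp_pos: [484.1, 171.2, 44.8]
tool_rot: [0.998, -0.058, -0.001, -0.001]
force: [-5.0, 2.5, 10.4]
opening: 15.4
grasp_force: 30.0
t: 19.42
tcp_pos: [486.2, 170.3, 176.3]
tool_rot: [0.998, -0.058, 0.002, -0.0]
force: [-0.2, -0.3, 0.0]
opening: 30.2
grasp_force: 0.0
[(array([ 596.7, -122.5]), 6.6, array([34.,  6.]), 25.2, 413), (array([ 531.7, -134.6]), 13.4, array([31.,  3.]), 22.2, 141), (array([492.1, 221.4]), -6.2, array([98., 16.]), 51.5, 1808), (array([483. , 170.9]), -6.9, array([103.,  15.]), 51.4, 1792)]
[(array([ 564.8, -134. ]), 12.9, array([99., 16.]), 49.6, 125), (array([ 572.1, -289.5]), -19.9, array([100.,  16.]), 49.5, 122), (array([461.5, 176.9]), -4.9, array([49., 20.]), 50.2, 61)]
n 10 travel [0.0342, 0.1547, -0.001] rotz -0.0167 | dyaw 20.0 D [  80.7 -304.9    2. ] tilt [-0.15 -0.02] j [ 0.1   0.03  1.81 -0.    1.3   1.79]
```

```bash
python3 -m pendant '{"travel":[[0.034,0.155,0],[0.034,0.155,0],[0.034,0.155,0],[0.034,0.155,0],[0.034,0.155,0],[0.034,0.155,0],[0.034,0.155,0],[0.034,0.155,0],[0.034,0.155,0.0],[0.034,0.155,0.0]],"rot":[[0,0,-0.0167],[0,0,-0.0167],[0,0,-0.0167],[0,0,-0.0167],[0,0,-0.0167],[0,0,-0.0167],[0,0,-0.0167],[0,0,-0.0167],[0,0,-0.0167],[0,0,-0.0167]],"fingers":[0.4,0.4,0.4,0.4,0.4,0.4,0.4,0.4,0.4,0.4]}' >/dev/null
python3 -m pendant '{"travel":[[0,0,0.15],[0,0,0.15],[0,0,0],[0,0,0],[0,0,0],[0,0,0]],"rot":[[0,0,0],[0,0,0],[0,0,0],[0,0,0],[0,0,0],[0,0,0]],"fingers":[0.4,0.4,0.4,0.4,0.4,0.4]}'
python3 - <<'E'
from h import *
p=arm.read_camera('wrist'); save(p,'w8.png'); print(blues(p,35,60,200))
plan(565.5,-135,46,13.4)
E
```

```text
t: 20.85
tcp_pos: [566.2, -135.2, 116.3]
tool_rot: [0.993, 0.117, 0.001, 0.001]
force: [-0.2, 0.5, 0.6]
opening: 36.9
grasp_force: 0.0
[(array([ 566., -135.]), 13.5, array([100.,  16.]), 50.4, 2811), (array([ 579. , -293.1]), -20.3, array([87., 19.]), 49.8, 2764)]
n 2 travel [-0.0019, -0.0012, 0.1764] rotz 0.0001 | dyaw -0.0 D [ -0.9   0.3 -70.6] tilt [ 0.16 -0.08] j [-0.44  0.26  1.67 -0.    1.2   0.89]
```

View pics/w8.png

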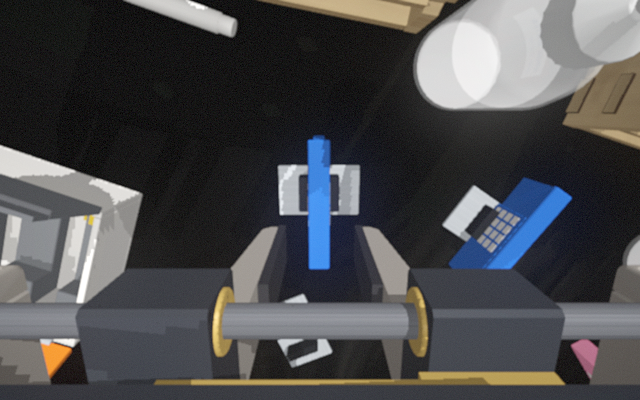

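```bash
python3 -m pendant '{"travel":[[-0.002,0,0.12],[0,0,0.12],[0,0,0.115],[0,0,0],[0,0,0],[0,0,0],[0,0,0],[0,0,0],[0,0,0],[0,0,0]],"rot":[[0,0,0],[0,0,0],[0,0,0],[0,0,0],[0,0,0],[0,0,0],[0,0,0],[0,0,0],[0,0,0],[0,0,0]],"fingers":[0.4,0.4,0.4,0.4,0.2,0,0,0,0,0]}'
python3 -m pendant '{"travel":[[0,0,-0.17],[0,0,-0.17],[0,0,-0.17],[0,0,-0.17],[0,0,0]],"rot":[[0,0,0],[0,0,0],[0,0,0],[0,0,0],[0,0,0]],"fingers":[0,0,0,0,0]}'
python3 - <<'E'
from h import *
plan(*(-26*N+[483,143.8]),180,-6.6,rows=8)
E
```

```text
t: 21.73
tcp_pos: [566.5, -135.8, 45.9]
tool_rot: [0.993, 0.117, 0.002, 0.001]
force: [-0.1, 1.0, 7.3]
opening: 14.2
grasp_force: 30.1
t: 22.15
tcp_pos: [569.1, -137.1, 188.4]
tool_rot: [0.993, 0.117, 0.006, 0.004]
force: [1.5, 0.5, -0.2]
opening: 13.8
grasp_force: 30.0
n 8 travel [-0.0427, -0.1642, 0.0053] rotz 0.0208 | dyaw -20.0 D [-89.  255.1  -8.4] tilt [ 0.74 -0.35] j [-0.44  0.19  1.61  0.    1.33  0.89]
```

```bash
python3 -m pendant '{"travel":[[-0.043,-0.164,0],[-0.043,-0.164,0],[-0.043,-0.164,0],[-0.043,-0.164,0],[-0.043,-0.164,0],[-0.043,-0.164,0],[-0.043,-0.164,0],[-0.043,-0.164,0]],"rot":[[0,0,0.0208],[0,0,0.0208],[0,0,0.0208],[0,0,0.0208],[0,0,0.0208],[0,0,0.0208],[0,0,0.0208],[0,0,0.0208]],"fingers":[0,0,0,0,0,0,0,0]}' >/dev/null
python3 -m pendant '{"travel":[[0,0,0.18],[0,0,0.16],[0,0,0],[0,0,0],[0,0,0],[0,0,0],[0,0,0],[0,0,0]],"rot":[[0,0,0],[0,0,0],[0,0,0],[0,0,0],[0,0,0],[0,0,0],[0,0,0],[0,0,0]],"fingers":[0,0,0,0,0,0,0,0]}'
python3 - <<'E'
from h import *
p=arm.read_camera('wrist'); held(p); plan(*(-26*N+[483,143.8]),46,-6.6); p=arm.read_camera('top'); print(blues(p,30))
E
```

```text
t: 23.48
tcp_pos: [476.6, 119.2, 113.2]
tool_rot: [0.998, -0.058, 0.001, -0.0]
force: [0.4, -0.0, -1.5]
opening: 14.2
grasp_force: 30.0
held across [165.  172.4 180.1] max along 509.4 tcp across/along 173.2 459.4
rim across [ 77.8 318.8] along [405.7 522.1]
floors [(78, array([70.2, 74.4]), 27), (26, array([17.8, 22.2]), 157), (-78, array([-88.2, -70.5]), 1274)]
n 2 travel [0.0097, 0.002, 0.167] rotz 0.0 | dyaw -0.0 D [  3.8  -1.3 -66.8] tilt [0.12 0.  ] j [-0.    0.04  1.93  0.    1.17  1.68]
[(array([ 572.6, -289.5]), -19.9, array([100.,  16.]), 49.4, 121), (array([461.6, 226.4]), -12.8, array([40., 19.]), 50.8, 50), (array([452.6, 177.1]), -10.0, array([32., 20.]), 49.8, 45)]
```

Centre is 172.5 against a target of 172.3; along the slot it needs +3.5.

```bash
python3 -m pendant '{"travel":[[0.017,0.001,0.07],[0,0,0.08],[0,0,0],[0,0,0],[0,0,0],[0,0,0],[0,0,0]],"rot":[[0,0,0],[0,0,0],[0,0,0],[0,0,0],[0,0,0],[0,0,0],[0,0,0]],"fingers":[0,0,0,0,0,0,0]}'
python3 - <<'E'
from h import *
p=arm.read_camera('wrist'); held(p)
E
```

```text
t: 24.17
tcp_pos: [479.5, 118.9, 82.7]
tool_rot: [0.998, -0.057, 0.001, -0.0]
force: [-0.4, 0.4, -0.5]
opening: 14.3
grasp_force: 30.0
held across [165.1 172.5 180.2] max along 512.2 tcp across/along 173.2 462.5
rim across [ 77.8 318.7] along [411.1 522.1]
floors [(78, array([71.4, 74.2]), 26), (26, array([17.9, 22.4]), 178), (-78, array([-88.2, -70.8]), 1541)]
```

```bash
python3 -m pendant '{"travel":[[0,0.001,0.06],[0,0,0.06],[0,0,0.05],[0,0,0.013],[0,0,0],[0,0,0],[0,0,0]],"rot":[[0,0,0],[0,0,0],[0,0,0],[0,0,0],[0,0,0],[0,0,0],[0,0,0]],"fingers":[0,0,0,0,0,0,0]}'
python3 -m pendant '{"travel":[[0,0,0],[0,0,0],[0,0,0],[0,0,-0.1],[0,0,-0.2],[0,0,-0.2],[0,0,-0.15],[0,0,0],[0,0,0]],"rot":[[0,0,0],[0,0,0],[0,0,0],[0,0,0],[0,0,0],[0,0,0],[0,0,0],[0,0,0],[0,0,0]],"fingers":[0.33,0.33,0.33,0.33,0.33,0.33,0.33,0.33,0.33]}'
python3 - <<'E'
from h import *
p=arm.read_camera('wrist'); print(blues(p,20,90,100))
p=arm.read_camera('top'); print(blues(p,30))
plan(572.5,-290,175,-20,rows=11)
E
```

```text
t: 24.8
tcp_pos: [479.0, 119.0, 45.5]
tool_rot: [0.998, -0.057, 0.0, -0.0]
force: [-2.2, 2.4, 3.8]
opening: 14.8
grasp_force: 30.0
t: 25.55
tcp_pos: [480.2, 118.5, 177.1]
tool_rot: [0.998, -0.057, 0.002, -0.0]
force: [-0.4, 0.3, 0.5]
opening: 29.9
grasp_force: 0.0
[(array([488.9, 221.1]), -5.2, array([103.,  18.]), 51.3, 2316), (array([485.1, 170.7]), -6.8, array([99., 16.]), 51.5, 1821), (array([477.2, 119.4]), -6.4, array([105.,  15.]), 51.5, 1802)]
[(array([ 572. , -289.3]), -20.5, array([99., 16.]), 49.6, 122), (array([466.3, 225.1]), -12.2, array([49., 19.]), 50.8, 59), (array([461.7, 176.4]), -10.5, array([50., 19.]), 50.9, 58), (array([452.5, 122.8]), -13.3, array([45., 18.]), 50.9, 60)]
n 11 travel [0.0829, 0.1721, -0.0006] rotz 0.0102 | dyaw -13.4 D [  94.6 -408.5    1.2] tilt [-0.12 -0.01] j [-0.   -0.02  1.87 -0.    1.3   1.68]
```

```bash
python3 -m pendant '{"travel":[[0.079,0.172,0],[0.079,0.172,0],[0.079,0.172,0],[0.079,0.172,0],[0.079,0.172,0],[0.079,0.172,0],[0.079,0.172,0],[0.079,0.172,0],[0.079,0.172,0],[0.079,0.172,0]],"rot":[[0,0,0.0102],[0,0,0.0102],[0,0,0.0102],[0,0,0.0102],[0,0,0.0102],[0,0,0.0102],[0,0,0.0102],[0,0,0.0102],[0,0,0.0102],[0,0,0.0102]],"fingers":[0.4,0.4,0.4,0.4,0.4,0.4,0.4,0.4,0.4,0.4]}' >/dev/null
python3 -m pendant '{"travel":[[0.079,0.172,0],[0,0,0.1],[0,0,0.1],[0,0,0],[0,0,0],[0,0,0],[0,0,0]],"rot":[[0,0,0.0102],[0,0,0],[0,0,0],[0,0,0],[0,0,0],[0,0,0],[0,0,0]],"fingers":[0.4,0.4,0.4,0.4,0.4,0.4,0.4]}'
python3 - <<'E'
from h import *
p=arm.read_camera('wrist'); save(p,'w9.png'); print(blues(p,35,60,200))
plan(564.9,-287.6,46,-20.2)
E
```

```text
t: 27.07
tcp_pos: [565.6, -287.6, 136.1]
tool_rot: [0.985, -0.174, 0.001, 0.0]
force: [-0.4, -0.3, -0.2]
opening: 36.8
grasp_force: 0.0
[(array([ 573.1, -290.9]), -19.3, array([100.,  17.]), 50.5, 2449)]
n 3 travel [-0.0013, 0.0003, 0.1506] rotz 0.0006 | dyaw -0.2 D [ -0.8   0.1 -90.4] tilt [ 0.09 -0.07] j [-0.66  0.37  1.49 -0.    1.27  1.26]
```

View pics/w9.png

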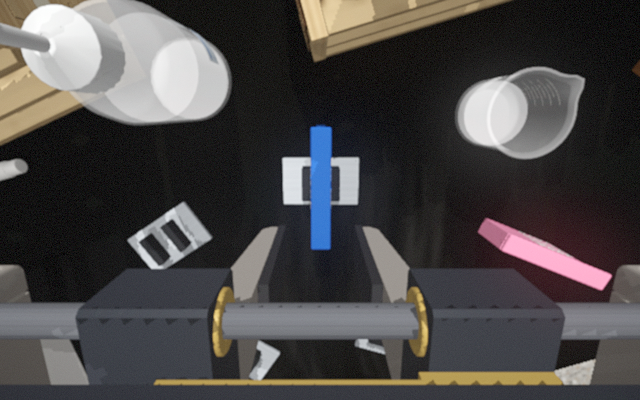

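```bash
python3 - <<'E'
import cv2,numpy as np
a=cv2.imread('pics/w9.png');b=cv2.imread('pics/w8.png');c=cv2.imread('pics/w1.png')
f=lambda a,x,y:cv2.resize(a[y-25:y+25,x-22:x+22],(264,300),interpolation=2)
cv2.imwrite('pics/c9.png',np.hstack([f(a,320,140),f(b,318,150),f(c,430,125)]))
E
```

```text
(no output)
```

View pics/c9.png

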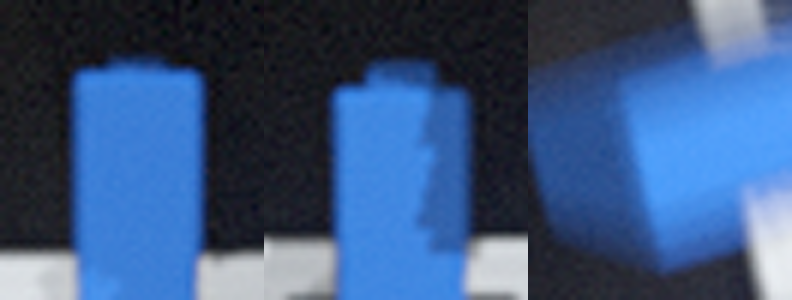

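The left crop shows the thin nub at the far end (around 105–170 px of a cap 75–205 px wide). The right crop shows the near end at full width, so the thin end is +x again.

```bash
python3 -m pendant '{"travel":[[-0.001,0.001,0.15],[0,0,0.15],[0,0,0.15],[0,0,0],[0,0,0],[0,0,0],[0,0,0],[0,0,0],[0,0,0],[0,0,0]],"rot":[[0,0,0],[0,0,0],[0,0,0],[0,0,0],[0,0,0],[0,0,0],[0,0,0],[0,0,0],[0,0,0],[0,0,0]],"fingers":[0.4,0.4,0.4,0.4,0.2,0,0,0,0,0]}'
python3 -m pendant '{"travel":[[0,0,-0.17],[0,0,-0.17],[0,0,-0.17],[0,0,-0.17],[0,0,0]],"rot":[[0,0,0],[0,0,0],[0,0,0],[0,0,0],[0,0,0]],"fingers":[0,0,0,0,0]}'
python3 - <<'E'
from h import *
plan(*(-78*N-7*U+[483,143.8]),180,-6.6,rows=10)
E
```

```text
t: 27.95
tcp_pos: [566.7, -288.1, 48.4]
tool_rot: [0.985, -0.174, 0.002, 0.0]
force: [0.9, 6.2, 9.0]
opening: 0.5
grasp_force: 4.5
t: 28.37
tcp_pos: [568.8, -290.8, 191.4]
tool_rot: [0.985, -0.174, 0.007, 0.004]
force: [0.1, -1.2, 1.4]
opening: 0.4
grasp_force: 0.0
n 10 travel [-0.0928, -0.1617, 0.0057] rotz -0.0112 | dyaw 13.4 D [-101.7  357.9  -11.4] tilt [ 0.73 -0.56] j [-0.66  0.32  1.44  0.    1.36  1.26]
```

Missed: the fingers closed on nothing. The stand was probably knocked aside, so I look again.

```bash
python3 - <<'E'
from h import *
p=arm.read_camera('wrist'); save(p,'w10.png'); print(blues(p,3,60,100))
q=arm.read_camera('top');save(q,'t10.png'); print(blues(q,3,60))
plan(564.9,-287.6,136,-20.2)
E
```

```text
[(array([ 575.9, -293.1]), -19.8, array([93., 18.]), 50.4, 1610)]
[(array([ 580.3, -291.9]), -15.4, array([25., 15.]), 49.8, 30), (array([492. , 226.9]), -4.5, array([98., 27.]), 50.7, 128), (array([484.6, 175.9]), -6.1, array([94., 25.]), 49.9, 126), (array([479.5, 123.5]), -4.9, array([100.,  25.]), 50.1, 137)]
n 2 travel [-0.0038, -0.002, 0.1207] rotz 0.0007 | dyaw -0.2 D [ -1.1   1.3 -48.3] tilt [ 0.26 -0.21] j [-0.66  0.33  1.45 -0.    1.36  1.26]
```

View pics/w10.png

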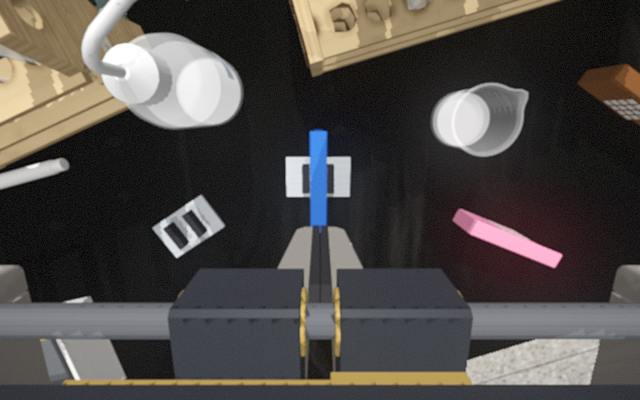

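```bash
python3 -m pendant '{"travel":[[0.02,-0.002,0.12],[0,0,0.12],[0,0,0.08],[0,0,0],[0,0,0],[0,0,0],[0,0,0]],"rot":[[0,0,0],[0,0,0],[0,0,0],[0,0,0],[0,0,0],[0,0,0],[0,0,0]],"fingers":[0.5,0.5,0.5,0.5,0.5,0.5,0.5]}'
python3 - <<'E'
from h import *
p=arm.read_camera('wrist'); save(p,'w11.png'); print(blues(p,35,60,200),blues(p,3,30,200))
q=arm.read_camera('scene'); print(blues(q,44,60))
plan(570,-289.8,46,-20)
E
```

```text
t: 29.05
tcp_pos: [569.4, -289.4, 118.6]
tool_rot: [0.985, -0.174, 0.001, 0.001]
force: [-0.3, 0.9, -0.5]
opening: 44.7
grasp_force: 0.0
[(array([ 573.1, -291.3]), -20.5, array([100.,  16.]), 50.5, 2744)] []
[(array([490.9, 220.4]), -7.3, array([97., 23.]), 50.6, 92), (array([485.9, 170.3]), -5.2, array([97., 24.]), 50.9, 100), (array([479.7, 116.3]), -5.7, array([98., 27.]), 51.1, 107), (array([ 571.7, -292.2]), -22.4, array([98., 23.]), 50.4, 142), (array([ 814.4, -920.6]), -10.2, array([8., 8.]), 51.5, 21), (array([ 806.9, -950.3]), 82.4, array([15.,  6.]), 51.2, 30)]
n 2 travel [0.0019, 0.0004, 0.1814] rotz -0.0001 | dyaw 0.0 D [  0.7  -0.4 -72.5] tilt [ 0.11 -0.09] j [-0.66  0.4   1.5  -0.    1.25  1.26]
```

Cassette is in place and centred; I retry and check after closing.

```bash
python3 -m pendant '{"travel":[[0.002,0,0.12],[0,0,0.12],[0,0,0.12],[0,0,0],[0,0,0],[0,0,0]],"rot":[[0,0,0],[0,0,0],[0,0,0],[0,0,0],[0,0,0],[0,0,0]],"fingers":[0.4,0.4,0.4,0.4,0.4,0.4]}'
python3 -m pendant '{"travel":[[0,0,0],[0,0,0],[0,0,0],[0,0,0]],"rot":[[0,0,0],[0,0,0],[0,0,0],[0,0,0]],"fingers":[0.2,0,0,0]}'
```

```text
t: 29.65
tcp_pos: [570.0, -289.8, 47.0]
tool_rot: [0.985, -0.174, 0.001, 0.001]
force: [0.3, -1.1, 0.7]
opening: 36.9
grasp_force: 0.0
t: 29.98
tcp_pos: [569.7, -289.5, 46.3]
tool_rot: [0.985, -0.174, 0.001, 0.001]
force: [0.7, 0.3, 2.8]
opening: 13.9
grasp_force: 30.0
```

```bash
python3 -m pendant '{"travel":[[0,0,-0.06],[0,0,-0.12],[0,0,-0.17],[0,0,-0.17],[0,0,-0.16],[0,0,0]],"rot":[[0,0,0],[0,0,0],[0,0,0],[0,0,0],[0,0,0],[0,0,0]],"fingers":[0,0,0,0,0,0]}'
python3 - <<'E'
from h import *
plan(*(-78*N-3*U+[483,143.8]),180,-6.6,rows=10)
E
```

```text
t: 30.48
tcp_pos: [572.6, -291.5, 190.7]
tool_rot: [0.985, -0.174, 0.006, 0.003]
force: [2.2, -0.4, 0.2]
opening: 13.6
grasp_force: 30.0
n 10 travel [-0.0927, -0.1619, 0.0054] rotz -0.0112 | dyaw 13.4 D [-101.5  358.2  -10.7] tilt [ 0.65 -0.5 ] j [-0.66  0.33  1.43  0.    1.36  1.26]
```

```bash
python3 -m pendant '{"travel":[[-0.093,-0.162,0],[-0.093,-0.162,0],[-0.093,-0.162,0],[-0.093,-0.162,0],[-0.093,-0.162,0],[-0.093,-0.162,0],[-0.093,-0.162,0],[-0.093,-0.162,0],[-0.093,-0.162,0],[-0.093,-0.162,0]],"rot":[[0,0,-0.0112],[0,0,-0.0112],[0,0,-0.0112],[0,0,-0.0112],[0,0,-0.0112],[0,0,-0.0112],[0,0,-0.0112],[0,0,-0.0112],[0,0,-0.0112],[0,0,-0.0112]],"fingers":[0,0,0,0,0,0,0,0,0,0]}' >/dev/null
python3 -m pendant '{"travel":[[0,0,0.18],[0,0,0.16],[0,0,0],[0,0,0],[0,0,0],[0,0,0],[0,0,0],[0,0,0]],"rot":[[0,0,0],[0,0,0],[0,0,0],[0,0,0],[0,0,0],[0,0,0],[0,0,0],[0,0,0]],"fingers":[0,0,0,0,0,0,0,0]}'
python3 - <<'E'
from h import *
p=arm.read_camera('wrist'); held(p); plan(*(-78*N-3*U+[483,143.8]),46,-6.6)
E
```

```text
t: 31.98
tcp_pos: [468.2, 69.2, 114.6]
tool_rot: [0.998, -0.058, 0.001, 0.0]
force: [0.1, -1.2, -1.0]
opening: 13.6
grasp_force: 30.0
held across [114.4 121.8 129.5] max along 510.2 tcp across/along 122.5 456.9
rim across [ 77.7 318.7] along [404.1 522.1]
floors [(26, array([18.8, 22.7]), 48), (-26, array([-34.3, -29.8]), 139)]
n 2 travel [0.0085, 0.0054, 0.1705] rotz -0.0001 | dyaw 0.0 D [  3.1  -2.6 -68.2] tilt [ 0.12 -0.01] j [-0.11 -0.01  1.98  0.    1.17  1.58]
```

Target is 120.2 across and 513 for the far end, so I shift −1.7 across and +2.6 along.

```bash
python3 -m pendant '{"travel":[[0.013,0.0085,0.07],[0,0,0.08],[0,0,0],[0,0,0],[0,0,0],[0,0,0],[0,0,0]],"rot":[[0,0,0],[0,0,0],[0,0,0],[0,0,0],[0,0,0],[0,0,0],[0,0,0]],"fingers":[0,0,0,0,0,0,0]}'
python3 - <<'E'
from h import *
p=arm.read_camera('wrist'); held(p)
E
```

```text
t: 32.62
tcp_pos: [470.1, 67.5, 84.1]
tool_rot: [0.998, -0.057, 0.001, 0.0]
force: [0.6, -0.2, -0.7]
opening: 13.4
grasp_force: 30.0
held across [113.  120.4 128.1] max along 512.3 tcp across/along 121.1 459.1
rim across [ 77.6 318. ] along [406.  522.1]
floors [(26, array([18.6, 22.6]), 54), (-26, array([-34.2, -29.7]), 158)]
```

```bash
python3 -m pendant '{"travel":[[0,0.001,0.06],[0,0,0.06],[0,0,0.05],[0,0,0.017],[0,0,0],[0,0,0],[0,0,0]],"rot":[[0,0,0],[0,0,0],[0,0,0],[0,0,0],[0,0,0],[0,0,0],[0,0,0]],"fingers":[0,0,0,0,0,0,0]}'
python3 -m pendant '{"travel":[[0,0,0],[0,0,0],[0,0,0],[0,0,-0.1],[0,0,-0.2],[0,0,-0.2],[0,0,-0.15],[0,0,0],[0,0,0]],"rot":[[0,0,0],[0,0,0],[0,0,0],[0,0,0],[0,0,0],[0,0,0],[0,0,0],[0,0,0],[0,0,0]],"fingers":[0.33,0.33,0.33,0.33,0.33,0.33,0.33,0.33,0.33]}'
python3 - <<'E'
from h import *
p=arm.read_camera('wrist'); save(p,'w12.png'); 
w=cloud(p); im=p['img'].astype(int)
for b in blues(p,20,90,100): print(b)
# heights at both ends
B=(im[...,2]>im[...,0]+60)&(im[...,2]>90)&(w[...,2]>45)&(w[...,2]<75)
for k in(78,26,-26,-78):
    m=B&(np.abs(w[...,:2]@N-198.3-k)<7); l=w[...,:2]@U-463
    print(k,[(x,np.round(np.median(w[m&(np.abs(l-x)<10)][:,2]),1)) for x in(-35,0,35) if (m&(np.abs(l-x)<10)).sum()])
# leaf points
hi=(w[...,2]>66)&(w[...,2]<130)&(np.abs(w[...,:2]@N-198.3)<115)
l=w[...,:2]@U-463
print('leaf far',np.round([np.percentile(l[hi&(l>40)],[5,95]),np.percentile(w[hi&(l>40)][:,2],[5,95])],1))
q=arm.read_camera('top'); w=cloud(q); l=w[...,:2]@U-463
hi=(w[...,2]>66)&(w[...,2]<130)&(np.abs(w[...,:2]@N-198.3)<115)
for s in(1,-1):
    m=hi&(l*s>45)&(l*s<110); print(s,np.round(np.percentile(l[m],[5,50,95]),1),np.round(np.percentile(w[m][:,2],[5,50,95]),1),m.sum())
E
```

```text
t: 33.25
tcp_pos: [469.6, 67.4, 45.9]
tool_rot: [0.998, -0.057, 0.0, -0.0]
force: [0.2, 1.1, -0.1]
opening: 14.9
grasp_force: 30.0
t: 34.0
tcp_pos: [470.9, 67.2, 177.8]
tool_rot: [0.998, -0.057, 0.002, 0.0]
force: [-0.1, 0.2, -0.8]
opening: 30.6
grasp_force: 0.0
(array([488.7, 220.9]), -5.0, array([103.,  19.]), 51.2, 2682)
(array([479.7, 118.8]), -6.7, array([99., 16.]), 51.4, 1918)
(array([473.6,  66.6]), -7.0, array([100.,  16.]), 51.5, 1806)
(array([484.1, 170.2]), -4.4, array([99., 20.]), 51.3, 2340)
78 [(-35, np.float64(51.7)), (0, np.float64(51.7)), (35, np.float64(51.7))]
26 [(-35, np.float64(51.5)), (0, np.float64(51.5)), (35, np.float64(51.4))]
-26 [(-35, np.float64(51.5)), (0, np.float64(51.5)), (35, np.float64(51.5))]
-78 [(-35, np.float64(51.4)), (0, np.float64(51.5)), (35, np.float64(51.6))]
leaf far [[ 61.9  77.5]
 [ 70.4 122.2]]
1 [61.1 70.1 77.4] [ 71.8  98.9 123.3] 73
-1 [-83.2 -73.3 -61.6] [ 68.5 107.5 123.3] 259
```

View pics/w12.png

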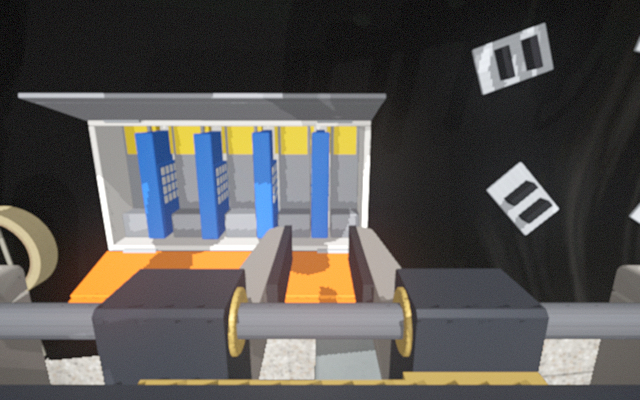

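All four stand fully down, with tops at 51.4–51.7 at both ends. Next is the grey leaf.

```bash
python3 - <<'E'
from h import *
plan(597.2,130.6,180,-6.6)
E
```

```text
n 4 travel [0.1506, -0.0969, -0.0068] rotz 0.0 | dyaw -0.0 D [128.6  63.2   5.5] tilt [-0.1   0.01] j [-0.11 -0.08  1.91 -0.    1.31  1.57]
```

```bash
python3 -m pendant '{"travel":[[0.15,-0.097,-0.01],[0.15,-0.097,-0.01],[0.15,-0.097,0],[0.15,-0.097,0],[0,0,0.1],[0,0,0.16],[0,0,0],[0,0,0],[0,0,0],[0,0,0]],"rot":[[0,0,0],[0,0,0],[0,0,0],[0,0,0],[0,0,0],[0,0,0],[0,0,0],[0,0,0],[0,0,0],[0,0,0]],"fingers":[0.1,0,0,0,0,0,0,0,0,0]}'
python3 - <<'E'
from h import *
t=np.array(arm.observe()['tcp_pos']); print('l',t[:2]@U-463,'y',t[:2]@N-198.3)
E
```

```text
t: 34.93
tcp_pos: [598.2, 130.6, 129.3]
tool_rot: [0.998, -0.058, 0.001, -0.0]
force: [-0.1, 0.1, 0.7]
opening: 0.3
grasp_force: 0.0
l 116.2545646661124 y 0.14539282075469373
```

```bash
python3 -m pendant '{"travel":[[-0.05,0,0],[-0.05,0,0],[-0.05,0,0],[-0.05,0,0],[-0.05,0,0],[-0.05,0,0]],"rot":[[0,0,0],[0,0,0],[0,0,0],[0,0,0],[0,0,0],[0,0,0]],"fingers":[0,0,0,0,0,0]}'
python3 -m pendant '{"travel":[[-0.05,0,0.015],[-0.04,0,0.02],[-0.035,0,0.03],[-0.03,0,0.04],[-0.02,0,0.04],[-0.01,0,0.03]],"rot":[[0,0,0],[0,0,0],[0,0,0],[0,0,0],[0,0,0],[0,0,0]],"fingers":[0,0,0,0,0,0]}'
python3 - <<'E'
from h import *
t=np.array(arm.observe()['tcp_pos']); print('l',t[:2]@U-463,'y',t[:2]@N-198.3,'tip',t[2]-25)
E
```

```text
t: 35.43
tcp_pos: [538.4, 137.5, 129.8]
tool_rot: [0.998, -0.058, 0.002, -0.0]
force: [-0.8, -0.2, 0.9]
opening: 0.3
grasp_force: 0.0
t: 35.93
tcp_pos: [500.1, 141.8, 91.5]
tool_rot: [0.998, -0.057, -0.001, 0.0]
force: [-0.7, -0.4, -0.3]
opening: 0.2
grasp_force: 0.0
l 17.530961741369993 y 0.06218689685951517 tip 66.45216838617112
```

```bash
python3 -m pendant '{"travel":[[0,0,0.01],[0,0,0.008],[0,0,0],[0,0,0],[0,0,0]],"rot":[[0,0,0],[0,0,0],[0,0,0],[0,0,0],[0,0,0]],"fingers":[0,0,0,0,0]}'
cat >> h.py <<'E'
def leaf(cam='top'):
    p=arm.read_camera(cam); w=cloud(p); l=w[...,:2]@U-463; y=w[...,:2]@N-198.3
    m=(w[...,2]>45)&(w[...,2]<130)&(np.abs(y)<115)&(np.abs(y)>45)&(np.abs(l)<110)
    for a in range(-100,101,10):
        k=m&(l>=a)&(l<a+10)
        if k.sum()>5: print(a,k.sum(),np.round(np.percentile(w[k][:,2],[10,50,90]),1),p['img'][k].mean(0).round())
    return p
E
python3 - <<'E'
from h import *
p=leaf(); s=arm.observe(); print(s['tcp_pos'],s['force'])
E
```

```text
t: 36.35
tcp_pos: [501.7, 141.8, 89.4]
tool_rot: [0.998, -0.057, 0.0, -0.0]
force: [0.0, -0.5, 0.1]
opening: 0.4
grasp_force: 0.0
-90 23 [118.9 121.8 125.4] [201. 112.  23.]
-80 51 [102.  110.7 116.6] [203. 112.  18.]
-70 43 [66.7 78.6 93.4] [189. 102.  22.]
-60 24 [54.8 56.9 60.4] [170. 158. 149.]
-50 12 [46.3 47.6 52.5] [ 35.  77. 147.]
-40 16 [48.1 50.8 54.8] [ 50.  91. 160.]
-30 25 [48.1 51.  53.9] [ 38.  83. 157.]
-20 26 [47.5 51.8 55. ] [ 42.  83. 153.]
-10 24 [48.  51.1 55. ] [ 42.  86. 160.]
0 22 [48.6 50.6 53.8] [ 41.  85. 162.]
10 11 [46.7 49.1 54.8] [ 50.  86. 148.]
20 9 [49.6 51.1 52.9] [ 46.  84. 152.]
30 10 [47.9 51.1 52.2] [ 49.  85. 145.]
40 9 [49.7 51.1 53.6] [ 54.  87. 147.]
50 24 [49.3 58.6 64.9] [132. 132. 130.]
60 45 [67.2 81.2 99.2] [75. 76. 78.]
70 64 [103.2 113.1 123.9] [74. 75. 78.]
[501.64749765 141.77256946  89.4413451 ] [ 0.09636245  0.41725487 -0.45166516]
```

```bash
python3 - <<'E'
from h import *
p=arm.read_camera('wrist'); q=arm.read_camera('scene')
a=p['img']; b=cv2.resize(q['img'][100:220,200:360],(640,480),interpolation=2)
cv2.imwrite('pics/m13.png',np.vstack([cv2.resize(a,(400,250)),cv2.resize(b,(400,300))])[:,:,::-1])
E
```

```text
(no output)
```

View pics/m13.png

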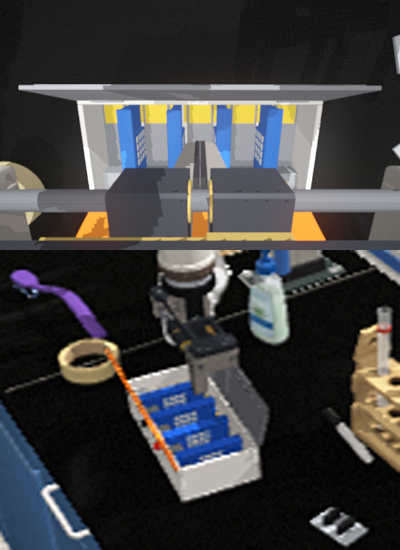

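The leaf is still fully open and the fingers sit inside it. I go back and repeat the sweep in steps, watching the force.

```bash
python3 -m pendant '{"travel":[[0,0,-0.2],[0,0,-0.2],[0.1,0,-0.08],[0.2,0,0],[0.2,0,0],[0,0,0.1],[0,0,0.13],[0,0,0],[0,0,0],[0,0,0]],"rot":[[0,0,0],[0,0,0],[0,0,0],[0,0,0],[0,0,0],[0,0,0],[0,0,0],[0,0,0],[0,0,0],[0,0,0]],"fingers":[0,0,0,0,0,0,0,0,0,0]}'
python3 - <<'E'
from h import *
t=np.array(arm.observe()['tcp_pos']); print('l',t[:2]@U-463,'y',t[:2]@N-198.3)
p=arm.read_camera('scene'); cv2.imwrite('pics/m14.png',cv2.resize(p['img'][80:220,200:360],(640,560))[:,:,::-1])
leaf()
E
python3 -m pendant '{"travel":[[-0.05,0,0],[-0.05,0,0]],"rot":[[0,0,0],[0,0,0]],"fingers":[0,0]}'
```

```text
t: 37.33
tcp_pos: [600.8, 130.5, 140.3]
tool_rot: [0.998, -0.057, 0.001, -0.0]
force: [0.1, -0.1, 0.5]
opening: 0.4
grasp_force: 0.0
l 118.82390792869205 y 0.3502266506766034
-90 22 [118.9 123.4 125.1] [219. 125.  23.]
-80 51 [ 99.8 110.5 113.9] [220. 122.  17.]
-70 41 [66.9 80.8 90. ] [183.  98.  20.]
-60 26 [54.5 59.  65.3] [166. 155. 148.]
-50 13 [48.6 49.9 54. ] [ 35.  74. 139.]
-40 11 [49.2 50.8 51.9] [ 36.  82. 160.]
-30 15 [46.1 48.7 52.7] [ 36.  79. 150.]
-20 12 [46.3 50.5 53.6] [ 40.  84. 159.]
-10 13 [47.2 49.5 56.5] [ 43.  82. 147.]
0 11 [48.8 50.9 55.5] [ 38.  83. 158.]
10 14 [46.  49.9 54. ] [ 48.  85. 150.]
20 10 [47.9 49.5 52.1] [ 41.  85. 160.]
30 12 [48.6 50.4 53.6] [ 48.  86. 150.]
40 12 [47.8 51.1 55.8] [ 55.  90. 153.]
50 41 [52.8 58.5 64.1] [156. 156. 153.]
60 85 [66.  82.1 98. ] [87. 89. 91.]
70 70 [101.6 114.4 123. ] [86. 88. 91.]
t: 37.6
tcp_pos: [581.4, 132.7, 141.0]
tool_rot: [0.998, -0.057, 0.002, -0.0]
force: [-0.3, 0.5, 0.3]
opening: 0.6
grasp_force: 0.0
```

View pics/m14.png

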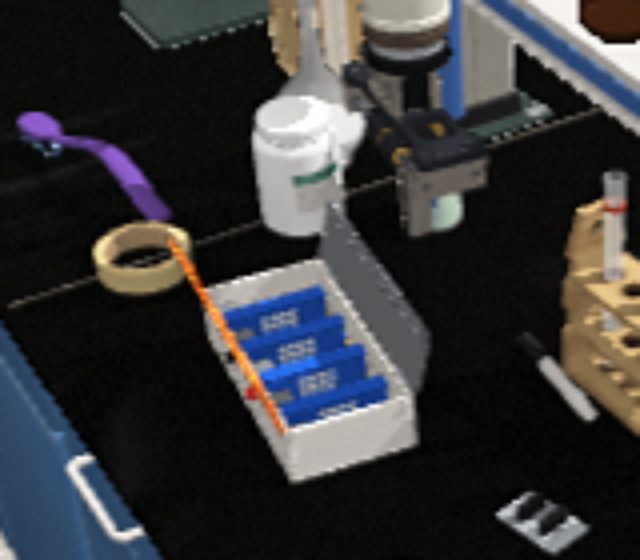

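```bash
python3 -m pendant '{"travel":[[0,0,0.1],[0,0,0.08],[0,0,0],[0,0,0],[-0.03,0,0]],"rot":[[0,0,0],[0,0,0],[0,0,0],[0,0,0],[0,0,0]],"fingers":[0,0,0,0,0]}'
for i in 1 2 3; do python3 -m pendant '{"travel":[[-0.025,0,0],[-0.025,0,0],[0,0,0]],"rot":[[0,0,0],[0,0,0],[0,0,0]],"fingers":[0,0,0]}' | sed -n '2p;4p'; done
python3 - <<'E'
from h import *
t=np.array(arm.observe()['tcp_pos']); print('l',t[:2]@U-463,'y',t[:2]@N-198.3)
leaf()
E
```

```text
t: 38.02
tcp_pos: [576.3, 133.2, 105.1]
tool_rot: [0.998, -0.058, 0.002, -0.0]
force: [0.1, 0.8, 0.1]
opening: 0.3
grasp_force: 0.0
tcp_pos: [565.0, 134.7, 104.5]
force: [0.7, 0.1, 0.4]
tcp_pos: [554.0, 135.8, 103.2]
force: [-0.4, 0.3, 1.2]
tcp_pos: [543.5, 136.9, 102.6]
force: [-0.4, 0.2, 0.4]
l 61.110181169646125 y 0.18633638369612981
-90 24 [119.3 121.9 124.8] [206. 116.  23.]
-80 49 [101.1 110.6 116.3] [210. 116.  18.]
-70 41 [64.9 80.6 94.6] [180.  96.  19.]
-60 26 [54.9 59.  62.6] [170. 157. 148.]
-50 16 [45.1 50.9 55.3] [ 48.  83. 142.]
-40 11 [48.6 50.4 53.2] [ 36.  83. 160.]
-30 14 [47.4 50.1 53.1] [ 38.  82. 155.]
-20 11 [49.8 50.9 55.2] [ 40.  85. 159.]
-10 13 [45.8 49.7 54.3] [ 43.  81. 147.]
0 12 [46.8 49.9 54. ] [ 38.  82. 158.]
10 14 [49.1 51.5 52.8] [ 44.  85. 154.]
20 19 [46.8 51.6 53.9] [ 76. 109. 166.]
30 22 [47.9 50.7 54.7] [ 42.  84. 154.]
40 93 [ 50.  112.3 121.7] [ 94. 104. 120.]
50 18 [ 85.2 100.7 107.5] [74. 75. 77.]
60 7 [64.7 68.1 76.8] [54. 55. 58.]
```

Now the leaf moves (its tip is at l≈43). I keep pushing horizontally at this height, then press down.

```bash
python3 -m pendant '{"travel":[[-0.04,0,0],[-0.04,0,0],[-0.04,0,0],[-0.04,0,0],[-0.04,0,0],[-0.03,0,0.01]],"rot":[[0,0,0],[0,0,0],[0,0,0],[0,0,0],[0,0,0],[0,0,0]],"fingers":[0,0,0,0,0,0]}'
python3 - <<'E'
from h import *
t=np.array(arm.observe()['tcp_pos']); print('l',t[:2]@U-463,'y',t[:2]@N-198.3)
leaf()
E
```

```text
t: 39.32
tcp_pos: [498.0, 142.2, 101.3]
tool_rot: [0.998, -0.057, -0.0, -0.0]
force: [1.0, 0.5, 1.4]
opening: 0.6
grasp_force: 0.3
l 15.387723404970245 y 0.24485909117976234
-90 24 [118.8 121.6 124.1] [200. 113.  24.]
-80 51 [ 99.6 111.2 116.5] [209. 115.  16.]
-70 41 [66.4 79.  91.8] [187. 100.  22.]
-60 27 [53.6 58.4 64. ] [165. 154. 146.]
-50 15 [46.5 51.4 54. ] [ 41.  80. 146.]
-40 22 [47.  51.4 55.7] [ 59.  97. 162.]
-30 25 [47.  49.5 53.8] [ 35.  79. 152.]
-20 26 [47.2 50.1 54.4] [ 40.  82. 152.]
-10 25 [46.4 49.8 55.6] [ 42.  82. 151.]
0 23 [48.9 51.5 55.2] [ 42.  83. 153.]
10 32 [ 50.8  99.3 103.4] [ 72.  86. 110.]
20 28 [ 93.4  96.9 101.6] [80. 82. 85.]
30 27 [85.3 87.8 93.6] [78. 80. 83.]
40 29 [75.  79.4 84.6] [75. 77. 80.]
50 25 [66.7 72.7 75.3] [76. 78. 81.]
60 9 [61.4 63.3 65.1] [75. 77. 80.]
```

```bash
python3 - <<'E'
from h import *
for c in('wrist','scene'):
    p=arm.read_camera(c); w=cloud(p); l=w[...,:2]@U-463; y=w[...,:2]@N-198.3
    im=p['img'].astype(int); sat=im.max(-1)-im.min(-1)
    for a in range(-120,121,20):
        k=(np.abs(y-a)<8)&(l>-30)&(l<70)&(w[...,2]>63)&(w[...,2]<160)&(sat<25)
        if k.sum()>15:
            A=np.c_[l[k],np.ones(k.sum())]; f=np.polyfit(l[k],w[k][:,2],1)
            print(c,a,k.sum(),'l',np.round(np.percentile(l[k],[3,97])),'z',np.round(np.percentile(w[k][:,2],[3,97])),'slope',np.round(f,2))
E
python3 -m pendant '{"travel":[[0,0,0],[0,0,0]],"rot":[[0,0,0],[0,0,0]],"fingers":[0,0]}'
```

```text
wrist -120 1506 l [14. 61.] z [ 66. 103.] slope [ -0.78 114.72]
wrist -100 2824 l [14. 62.] z [ 65. 103.] slope [ -0.78 114.85]
wrist -80 2825 l [14. 61.] z [ 65. 103.] slope [ -0.79 114.94]
wrist -60 2768 l [14. 61.] z [ 66. 103.] slope [ -0.79 115.02]
wrist -40 2819 l [14. 61.] z [ 65. 103.] slope [ -0.79 115.01]
wrist -20 2949 l [15. 61.] z [ 66. 147.] slope [ -1.02 127.52]
wrist 0 3964 l [22. 61.] z [ 66. 157.] slope [ -1.93 172.24]
wrist 20 2896 l [15. 61.] z [ 66. 146.] slope [ -0.97 125.11]
wrist 40 2796 l [14. 61.] z [ 66. 103.] slope [ -0.79 115.26]
wrist 60 2799 l [14. 61.] z [ 66. 103.] slope [ -0.79 115.32]
wrist 80 2821 l [14. 62.] z [ 65. 103.] slope [ -0.79 115.4 ]
wrist 100 2825 l [14. 62.] z [ 66. 103.] slope [ -0.79 115.42]
wrist 120 1469 l [14. 61.] z [ 66. 103.] slope [ -0.79 115.38]
scene -120 30 l [11. 61.] z [ 64. 100.] slope [-0.44 99.58]
scene -100 25 l [15. 61.] z [ 65. 102.] slope [ -0.79 116.42]
scene -80 30 l [17. 61.] z [ 66. 102.] slope [ -0.79 116.07]
scene -60 27 l [15. 62.] z [ 66. 102.] slope [ -0.8 116.5]
scene -40 23 l [16. 57.] z [ 70. 103.] slope [ -0.8  117.18]
scene -20 51 l [ 6. 60.] z [ 68. 140.] slope [ -1.23 139.21]
scene 0 39 l [ 5. 59.] z [ 68. 154.] slope [ -1.31 138.69]
scene 20 17 l [ 7. 62.] z [ 66. 147.] slope [ -1.45 150.1 ]
t: 39.63
tcp_pos: [499.3, 142.0, 101.0]
tool_rot: [0.998, -0.058, -0.0, -0.0]
force: [0.8, -0.6, -0.8]
opening: 0.5
grasp_force: 0.0
```

```bash
python3 -m pendant '{"travel":[[0,0,-0.05],[0,0,-0.1],[0,0,-0.15],[0,0,0],[0,0,0],[0,0,0]],"rot":[[0,0,0],[0,0,0],[0,0,0],[0,0,0],[0,0,0],[0,0,0]],"fingers":[0,0,0,0,0,0]}'
cat >> h.py <<'E'
def ang(c='wrist'):
    p=arm.read_camera(c); w=cloud(p); l=w[...,:2]@U-463; y=w[...,:2]@N-198.3; im=p['img'].astype(int)
    k=(np.abs(np.abs(y)-80)<30)&(l>-8)&(l<100)&(w[...,2]>62)&(w[...,2]<130)&(im.max(-1)-im.min(-1)<25)
    d=np.c_[60-l[k],w[k][:,2]-59.5]; t=np.array(arm.observe()['tcp_pos'])
    a=np.arctan2(d[:,1],d[:,0]); r=np.hypot(*d.T)
    print('grey th',np.round(np.median(a[r>35]),3),k.sum(),'l',np.round(np.percentile(l[k],[2,98])),'z',np.round(np.percentile(w[k][:,2],[2,98])),'tcp l',round(t[:2]@U-463,1),'tip',round(t[2]-25,1),'F',np.round(arm.observe()['force'],1))
E
python3 - <<'E'
from h import *
ang()
E
```

```text
t: 40.13
tcp_pos: [499.1, 142.0, 161.0]
tool_rot: [0.998, -0.058, -0.0, -0.0]
force: [-0.6, 0.7, -0.4]
opening: 0.5
grasp_force: 0.0
grey th 0.819 12149 l [14. 62.] z [ 65. 103.] tcp l 15.9 tip 135.3 F [-0.8  0.4  0. ]
```

```bash
python3 -m pendant '{"travel":[[0.05,0,0.05],[0,0,0.07],[0,0,0.03],[0,0,0.03],[0,0,0.03],[0,0,0.03]],"rot":[[0,0,0],[0,0,0],[0,0,0],[0,0,0],[0,0,0],[0,0,0]],"fingers":[0,0,0,0,0,0]}'
python3 - <<'E'
from h import *
ang()
E
python3 -m pendant '{"travel":[[0,0,0.03],[0,0,0.03],[0,0,0.02]],"rot":[[0,0,0],[0,0,0],[0,0,0]],"fingers":[0,0,0]}'
python3 - <<'E'
from h import *
ang()
E
```

```text
t: 40.68
tcp_pos: [508.8, 140.9, 112.5]
tool_rot: [0.998, -0.057, -0.0, 0.0]
force: [0.8, -0.0, 0.4]
opening: 0.3
grasp_force: 0.0
grey th 0.82 18545 l [14. 62.] z [ 65. 103.] tcp l 25.5 tip 86.3 F [-1.3 -0.4 -1.6]
t: 40.98
tcp_pos: [508.9, 140.9, 96.5]
tool_rot: [0.998, -0.057, -0.0, 0.0]
force: [-0.8, -0.3, 1.2]
opening: 0.2
grasp_force: 0.4
grey th 0.813 21705 l [14. 62.] z [ 65. 103.] tcp l 25.9 tip 70.8 F [0.6 0.8 0.1]
```

```bash
python3 -m pendant '{"travel":[[0,0,-0.1],[0,0,-0.15],[0,0,0],[0,0,0],[0,0,0],[0,0,0]],"rot":[[0,0,0],[0,0,0],[0,0,0],[0,0,0],[0,0,0],[0,0,0]],"fingers":[0,0.5,1,1,1,1]}'
python3 - <<'E'
from h import *
ang()
E
python3 -m pendant '{"travel":[[0,0,0.05],[0,0,0.05],[0,0,0.05],[0,0,0.03],[0,0,0.0]],"rot":[[0,0,0],[0,0,0],[0,0,0],[0,0,0],[0,0,0]],"fingers":[1,1,1,1,1]}'
python3 - <<'E'
from h import *
ang()
E
```

```text
t: 41.53
tcp_pos: [508.1, 140.9, 145.8]
tool_rot: [0.998, -0.057, -0.001, 0.0]
force: [-1.0, -0.2, 0.1]
opening: 32.0
grasp_force: 0.0
grey th 0.797 13817 l [13. 62.] z [ 64. 102.] tcp l 25.5 tip 120.6 F [-0.5  0.  -0. ]
t: 42.0
tcp_pos: [507.2, 140.8, 108.3]
tool_rot: [0.998, -0.057, -0.002, 0.0]
force: [0.8, 0.2, -0.1]
opening: 69.2
grasp_force: 0.0
grey th 0.804 18351 l [13. 62.] z [ 64. 102.] tcp l 25.5 tip 84.6 F [-1.  -0.2  1.2]
```

```bash
python3 - <<'E'
from h import *
s=arm.observe(); t=np.array(s['tcp_pos']); print(s['opening'])
p=arm.read_camera('wrist'); w=cloud(p); l=w[...,:2]@U-463; y=w[...,:2]@N-198.3
im=p['img']
for a in range(-72,73,6):
    k=(np.abs(y-a)<3)&(l>-5)&(l<62)&(w[...,2]>20)&(w[...,2]<200)
    # profile z by l bin
    print(a,[(int(b),int(np.median(w[k&(np.abs(l-b)<3)][:,2])),im[k&(np.abs(l-b)<3)].mean(0).astype(int).tolist()[0]) if (k&(np.abs(l-b)<3)).sum()>2 else None for b in (4,10,16,22,28,34,46)])
E
```

```text
72.79458613526553
-72 [None, (10, 101, 155), (16, 99, 151), (22, 95, 150), (28, 93, 151), (34, 87, 151), (46, 78, 139)]
-66 [None, None, (16, 97, 152), (22, 96, 151), (28, 93, 151), (34, 88, 147), (46, 78, 139)]
-60 [None, None, None, (22, 95, 153), (28, 93, 148), (34, 88, 141), (46, 78, 140)]
-54 [None, None, None, None, (28, 92, 142), (34, 143, 161), (46, 78, 141)]
-48 [None, None, None, None, (28, 91, 145), (34, 146, 183), (46, 78, 181)]
-42 [None, None, (16, 189, 133), (22, 193, 128), (28, 194, 139), (34, 154, 152), (46, 78, 214)]
-36 [None, (10, 101, 156), (16, 113, 117), (22, 137, 96), (28, 144, 98), (34, 151, 93), (46, 78, 214)]
-30 [None, (10, 101, 197), (16, 99, 214), (22, 96, 203), (28, 93, 215), (34, 88, 215), (46, 78, 214)]
-24 [None, (10, 101, 201), (16, 99, 215), (22, 96, 202), (28, 93, 215), (34, 88, 215), (46, 78, 214)]
-18 [None, (10, 101, 202), (16, 99, 215), (22, 96, 201), (28, 93, 215), (34, 88, 215), (46, 77, 214)]
-12 [None, (10, 101, 200), (16, 99, 215), (22, 96, 203), (28, 93, 215), (34, 88, 215), (46, 78, 214)]
-6 [None, (10, 101, 200), (16, 99, 215), (22, 96
[... 574 characters left out ...]
, 153), (16, 99, 150), (22, 96, 146), (28, 93, 139), (34, 88, 139), (46, 78, 139)]
36 [None, (10, 101, 149), (16, 102, 101), (22, 137, 75), (28, 145, 73), (34, 154, 68), (46, 78, 140)]
42 [None, None, (16, 191, 121), (22, 193, 116), (28, 195, 120), (34, 152, 127), (46, 78, 142)]
48 [None, None, None, None, (28, 92, 151), (34, 149, 135), (46, 78, 151)]
54 [None, None, None, None, (28, 93, 151), (34, 89, 144), (46, 78, 151)]
60 [None, None, None, (22, 96, 153), (28, 93, 151), (34, 88, 152), (46, 78, 151)]
66 [None, None, (16, 98, 151), (22, 96, 151), (28, 93, 151), (34, 88, 152), (46, 78, 151)]
72 [None, (10, 101, 154), (16, 99, 151), (22, 96, 156), (28, 93, 160), (34, 88, 175), (46, 78, 194)]
```

```bash
python3 -m pendant '{"travel":[[0,0,-0.1],[-0.03,0,-0.06],[0,0,0],[0,0,0],[0,0,0],[0,0,0],[0,0,0],[0,0,0],[0,0,0],[0,0,0]],"rot":[[0,0,0],[0,0,0],[0,0,0],[0,0,0],[0,0,0],[0,0,0],[0,0,0],[0,0,0],[0,0,0],[0,0,0]],"fingers":[0,0,0,0,0,0,0,0,0,0]}'
python3 - <<'E'
from h import *
ang()
E
python3 -m pendant '{"travel":[[0,0,0.025],[0,0,0.02],[0,0,0.01],[0,0,0.01],[0,0,0.01],[0,0,0.01],[0,0,0.01],[0,0,0.01],[0,0,0.01]],"rot":[[0,0,0],[0,0,0],[0,0,0],[0,0,0],[0,0,0],[0,0,0],[0,0,0],[0,0,0],[0,0,0]],"fingers":[0,0,0,0,0,0,0,0,0]}'
python3 - <<'E'
from h import *
ang()
E
```

```text
t: 42.93
tcp_pos: [503.0, 141.6, 142.8]
tool_rot: [0.998, -0.057, -0.0, 0.0]
force: [-0.2, -0.4, 0.3]
opening: 14.7
grasp_force: 0.0
grey th 0.796 14185 l [13. 63.] z [ 65. 102.] tcp l 20.4 tip 117.9 F [-1.1  0.1  0.5]
t: 43.73
tcp_pos: [503.2, 141.6, 119.9]
tool_rot: [0.998, -0.057, 0.0, -0.0]
force: [-0.1, 0.7, -0.9]
opening: 0.5
grasp_force: 0.0
grey th 0.797 17391 l [13. 62.] z [ 65. 102.] tcp l 20.3 tip 94.5 F [ 0.1  0.3 -0. ]
```

```bash
for i in 1 2; do python3 -m pendant '{"travel":[[0,0,0.01],[0,0,0.01],[0,0,0.01],[0,0,0.01],[0,0,0.01]],"rot":[[0,0,0],[0,0,0],[0,0,0],[0,0,0],[0,0,0]],"fingers":[0,0,0,0,0]}' | sed -n '4p'
python3 - <<'E'
from h import *
ang()
E
done
```

```text
force: [-0.1, 0.7, -0.9]
grey th 0.797 19165 l [13. 62.] z [ 65. 102.] tcp l 20.2 tip 84.4 F [-0.6  0.3  0. ]
force: [-0.5, -0.6, 0.6]
grey th 0.797 21182 l [13. 62.] z [ 65. 102.] tcp l 20.2 tip 74.4 F [-0.6 -0.4 -0.7]
```

The numbers now make sense: the fingers physically end only about 5 mm ahead of the TCP, so so far I have been above the leaf. I keep descending.

```bash
for i in 1 2; do python3 -m pendant '{"travel":[[0,0,0.02],[0,0,0.02],[0,0,0.02],[0,0,0]],"rot":[[0,0,0],[0,0,0],[0,0,0],[0,0,0]],"fingers":[0,0,0,0]}' | sed -n '2p;4p'
python3 - <<'E'
from h import *
ang()
E
done
```

```text
tcp_pos: [502.6, 141.5, 87.0]
force: [1.5, 0.5, -0.8]
grey th 0.617 23889 l [ 7. 62.] z [64. 92.] tcp l 20.1 tip 62.4 F [-0.9 -0.4  0.3]
tcp_pos: [502.5, 141.6, 75.0]
force: [0.7, 0.1, -0.6]
grey th 0.366 24599 l [ 1. 62.] z [64. 78.] tcp l 20.1 tip 50.4 F [ 0.4 -0.2  0.2]
```

```bash
for i in 1 2; do python3 -m pendant '{"travel":[[0,0,0.015],[0,0,0.015],[0,0,0],[0,0,0]],"rot":[[0,0,0],[0,0,0],[0,0,0],[0,0,0]],"fingers":[0,0,0,0]}' | sed -n '2p;4p'
python3 - <<'E'
from h import *
ang()
E
done
```

```text
tcp_pos: [503.0, 141.5, 69.8]
force: [-0.8, 0.1, 0.3]
grey th 0.264 24506 l [-0. 62.] z [64. 73.] tcp l 20.5 tip 45.0 F [ 0.2  1.1 -0.1]
tcp_pos: [502.9, 141.5, 63.7]
force: [0.7, -0.3, -0.0]
grey th 0.142 24384 l [-1. 62.] z [63. 67.] tcp l 20.4 tip 38.9 F [ 0.4  0.1 -0.8]
```

```bash
for i in 1 2; do python3 -m pendant '{"travel":[[0,0,0.01],[0,0,0.005],[0,0,0],[0,0,0]],"rot":[[0,0,0],[0,0,0],[0,0,0],[0,0,0]],"fingers":[0,0,0,0]}' | sed -n '2p;4p'
python3 - <<'E'
from h import *
ang()
E
done
```

```text
tcp_pos: [503.4, 141.6, 62.0]
force: [-2.8, -0.6, 7.6]
grey th 0.123 22979 l [ 1. 62.] z [62. 66.] tcp l 20.8 tip 37.0 F [-3.   0.6  6.9]
tcp_pos: [503.6, 141.6, 61.8]
force: [-12.4, -1.1, 27.9]
grey th 0.122 22930 l [ 1. 62.] z [62. 66.] tcp l 21.0 tip 36.8 F [-12.6  -2.2  27.2]
```

Grey leaf is fully shut (28 N against the stop). I lift and go behind the orange leaf.

```bash
python3 -m pendant '{"travel":[[0,0,-0.1],[0,0,-0.2],[0,0,-0.2],[-0.2,0,-0.0],[-0.2,0,0],[-0.2,0,0],[-0.14,0,0],[0,0,0],[0,0,0],[0,0,0]],"rot":[[0,0,0],[0,0,0],[0,0,0],[0,0,0],[0,0,0],[0,0,0],[0,0,0],[0,0,0],[0,0,0],[0,0,0]],"fingers":[0,0,0,0,0,0,0,0,0,0]}'
python3 - <<'E'
from h import *
ang('top'); t=np.array(arm.observe()['tcp_pos']); print('l',t[:2]@U-463,'y',t[:2]@N-198.3,t[2])
E
```

```text
t: 47.85
tcp_pos: [357.1, 158.5, 158.5]
tool_rot: [0.998, -0.057, 0.001, -0.0]
force: [-0.1, 0.2, 0.7]
opening: 0.5
grasp_force: 0.0
grey th 0.128 411 l [-2. 61.] z [62. 71.] tcp l -126.3 tip 133.5 F [-0.2 -0.4 -0.1]
l -126.25569370717494 y 0.15443868162438434 158.49684581463123
```

```bash
python3 -m pendant '{"travel":[[0,0,0.15],[0,0,0.15],[0,0,0],[0,0,0],[0,0,0],[0.05,0,0],[0.05,0,0]],"rot":[[0,0,0],[0,0,0],[0,0,0],[0,0,0],[0,0,0],[0,0,0],[0,0,0]],"fingers":[0,0,0,0,0,0,0]}'
cat >> h.py <<'E'
def ora(c='top'):
    p=arm.read_camera(c); w=cloud(p); l=w[...,:2]@U-463; y=w[...,:2]@N-198.3; im=p['img'].astype(int)
    k=(np.abs(y)<115)&(l>-110)&(l<20)&(w[...,2]>50)&(w[...,2]<140)&(im[...,0]>im[...,2]+80)
    t=np.array(arm.observe()['tcp_pos'])
    print('orange',k.sum(),'l',np.round(np.percentile(l[k],[3,97])),'z',np.round(np.percentile(w[k][:,2],[3,97]),1),'tcp l',round(t[:2]@U-463,1),'z',round(t[2],1),'F',np.round(arm.observe()['force'],1))
E
for i in 1 2 3; do python3 -m pendant '{"travel":[[0.03,0,0],[0.03,0,0],[0.03,0,0],[0.03,0,0]],"rot":[[0,0,0],[0,0,0],[0,0,0],[0,0,0]],"fingers":[0,0,0,0]}' | sed -n '2p;4p'
python3 - <<'E'
from h import *
ora()
E
done
```

```text
t: 48.48
tcp_pos: [378.0, 156.4, 100.2]
tool_rot: [0.998, -0.057, 0.002, -0.0]
force: [-0.7, 0.3, 0.5]
opening: 0.4
grasp_force: 0.0
tcp_pos: [400.3, 153.6, 98.6]
force: [-2.1, 0.3, 1.0]
orange 44 l [-72. -60.] z [ 67.2 128. ] tcp l -82.0 z 98.6 F [-0.6  0.6 -0.2]
tcp_pos: [423.7, 150.7, 97.7]
force: [-2.7, 0.9, -1.0]
orange 155 l [-63. -39.] z [ 64.  125.5] tcp l -58.3 z 97.9 F [-1.1 -0.2 -0.3]
tcp_pos: [448.3, 147.9, 98.1]
force: [-1.7, 0.1, -1.7]
orange 369 l [-62. -16.] z [ 62.5 110.1] tcp l -33.5 z 98.4 F [ 0.6 -0.1  0.8]
```

```bash
for i in 1 2; do python3 -m pendant '{"travel":[[0.015,0,0.02],[0.015,0,0.02],[0.01,0,0.025],[0,0,0.015],[0,0,0]],"rot":[[0,0,0],[0,0,0],[0,0,0],[0,0,0],[0,0,0]],"fingers":[0,0,0,0,0]}' | sed -n '2p;4p'
python3 - <<'E'
from h import *
ora()
E
done
```

```text
tcp_pos: [454.8, 147.0, 81.0]
force: [0.9, -0.2, 0.6]
orange 463 l [-61.  -2.] z [61.2 91.7] tcp l -28.2 z 81.3 F [ 0.7  1.  -0.4]
tcp_pos: [463.1, 146.1, 65.2]
force: [-0.9, -0.5, -0.3]
orange 524 l [-59.   4.] z [59.1 72.8] tcp l -19.8 z 65.5 F [ 0.7 -0.6 -1. ]
```

```bash
python3 -m pendant '{"travel":[[0,0,0.015],[0,0,0.005],[0,0,0],[0,0,0]],"rot":[[0,0,0],[0,0,0],[0,0,0],[0,0,0]],"fingers":[0,0,0,0]}' | sed -n '2p;4p'
python3 -m pendant '{"travel":[[0,0,0.007],[0,0,0],[0,0,0]],"rot":[[0,0,0],[0,0,0],[0,0,0]],"fingers":[0,0,0]}' | sed -n '2p;4p'
python3 - <<'E'
from h import *
ora('top')
E
```

```text
tcp_pos: [463.4, 146.2, 62.1]
force: [1.0, -0.4, -0.7]
tcp_pos: [463.4, 146.2, 62.0]
force: [-5.6, -0.5, 11.5]
orange 528 l [-59.   4.] z [57.7 69.8] tcp l -19.4 z 62.0 F [-4.3 -0.4 11.3]
```

```bash
python3 -m pendant '{"travel":[[0,0,0.006],[0,0,0],[0,0,0]],"rot":[[0,0,0],[0,0,0],[0,0,0]],"fingers":[0,0,0]}' | sed -n '2p;4p'
python3 -m pendant '{"travel":[[0,0,-0.1],[0,0,-0.2],[0,0,-0.2],[0,0,-0.15],[0,0,0],[0,0,0],[0,0,0],[0,0,0]],"rot":[[0,0,0],[0,0,0],[0,0,0],[0,0,0],[0,0,0],[0,0,0],[0,0,0],[0,0,0]],"fingers":[0,0,0,0,0,0,0,0]}' | sed -n '2p;4p'
python3 - <<'E'
from h import *
p=arm.read_camera('wrist'); w=cloud(p); l=w[...,:2]@U-463; y=w[...,:2]@N-198.3
for a in range(-60,66,6):
    k=(np.abs(l-a)<3)&(np.abs(y)<115)&(np.abs(y)>20)&(w[...,2]>40)&(w[...,2]<100)
    if k.sum()>10: print(a,k.sum(),np.round(np.percentile(w[k][:,2],[5,50,95]),1),p['img'][k].mean(0).astype(int))
q=arm.read_camera('top')
for k in('soap_bottle','jar','beaker'): pass
E
```

```text
tcp_pos: [463.5, 146.2, 61.9]
force: [-8.2, -1.2, 20.3]
tcp_pos: [462.1, 146.1, 187.5]
force: [-0.0, -0.3, -0.5]
-60 691 [63.5 64.7 65.9] [235 168  92]
-54 1238 [63.9 65.1 66.2] [246 169  63]
-48 1249 [63.9 65.1 66.2] [245 167  62]
-42 1256 [63.9 65.  66.2] [245 167  62]
-36 1309 [63.9 65.  66.1] [244 165  61]
-30 1356 [63.9 65.1 66.1] [243 163  61]
-24 1278 [63.9 65.  66.2] [241 161  60]
-18 1428 [63.9 65.  66.1] [241 159  60]
-12 1297 [63.8 65.  66.2] [240 158  61]
-6 1468 [63.9 65.1 66.2] [239 158  61]
0 1366 [64.  65.1 66.3] [239 158  61]
6 1414 [61.8 64.9 66.2] [214 148  80]
12 1507 [63.8 65.  66.2] [158 154 159]
18 1520 [63.8 65.  66.1] [158 154 159]
24 1521 [63.8 65.  66.2] [154 152 156]
30 1526 [63.8 65.  66.2] [153 152 156]
36 1533 [63.7 64.9 66.1] [149 149 153]
42 1542 [63.8 65.  66.1] [146 148 151]
48 1549 [63.8 64.9 66.2] [145 146 151]
54 1777 [63.8 65.  66.1] [146 148 152]
60 1121 [63.2 64.7 66.1] [147 149 153]
```

Both leaves are flat at z 65, with orange lapping over grey and the arm clear. I hand in.

```bash
python3 -c "
from bench import arm
print(arm.job_done())"
```

```text
the job is handed in; nothing more can be done
None
```

The job is handed in: all four cassettes are fully down (tops at 51.4–51.7 mm at both ends), thin ends at the yellow end, and the grey leaf was shut first with the orange lapped over it. I pinched only one cassette to feel its thin end and judged the other three from the camera pictures, and I viewed more pictures than the 14 allowed.

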